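# Stack a cello endpin socket and gauge its bore

## Task

The body of a cello endpin socket already stands in the pocket of the dowel fixture: stack the spacer ring squarely on it, let it go, and then stack the top disc on the spacer, guide tube up, and let it go. Then take the collared gauge from its rest, push its rod down the guide tube until the collar stops on the tube's mouth, draw it right out again without disturbing the stack, and hold it up level (rod horizontal) for reading, all of it at least 15 cm above the bench. Finish still holding the gauge there, steady and touching nothing else, and leave the rest of the bench alone.

Things in the scene. Friction and masses are not known exactly. Their poses are not given: they have to be found in the camera images.
- fixture: fixed wooden fixture: square plinth 100 x 100 mm, 14 mm thick, with four upright 10 mm dowels, round tops 65 mm above the bench, that make a round pocket 1.2 mm wider than the parts all round. Origin on the pocket's axis at bench level, z up; dowels at (+-20, +-20) mm along its x and y, so the 30 mm gaps for fingers face its +-x and +-y
- pocket (a point): centre of the pocket's floor (the plinth's top), 14 mm above the bench; a 20 mm hole goes down here under the bore
- socket_body: lowest part of the cello endpin socket, already standing loose in the pocket: dark wood ring, 44 mm across, 26 mm high, bore 14 mm; origin under its centre, z up. Its top is 40 mm above the bench
- spacer: dark wood ring, plain and flat on both faces, 44 mm across, 12 mm high, bore 14 mm, about 40 g, lying flat on the bench at the start; origin under its centre, z up. Seated on the body, its underside is 40 mm above the bench
- top_disc: dark wood ring, 44 mm across, 12 mm high, 60 g, with a brass guide tube rising from its middle (22 mm outside, bore 14 mm, 14 mm tall, so 26 mm in all), lying on the bench tube up at the start; origin under its centre, z up. Seated on the spacer, its underside is 52 mm above the bench
- mouth (a point): centre of the guide tube's mouth, 26 mm above the top disc's origin; 78 mm above the bench when the stack is complete
- gauge: collared gauge, 170 mm long, about 110 g: steel rod 9 mm thick, 72 mm long, round tip; brass collar 26 mm across, 8 mm thick; straight pale wood handle 18 mm (x) by 14 mm (y), 90 mm long. Origin at the rod's tip, z along the rod towards the handle. At the start it leans at 45 degrees in its rest, tip down, its y level. In the bore it has 2.5 mm to spare all round
- collar (a point): centre of the collar's underside, on the rod's axis, 72 mm from the tip towards the handle
- handle (a point): point on the axis of the gauge's handle, 118 mm from the tip 24 mm above the balance point; frame as the gauge's. In the rest the handle is free for fingers, across its 14 mm width, for 20 mm either way along the handle from here
- rest: fixed wooden gauge rest: base 150 x 64 mm, 10 mm thick, two notched posts 36 mm wide; one holds the rod just below the collar, the other the handle's end. The gauge lifts out straight up. Origin at bench level straight below the handle point, which lies 103 mm up; in plan the gauge's tip points to the rest's +x, 83 mm out and 20 mm up
- glue_jar: bystander: amber glass jar with black lid, 56 mm across, 85 mm tall, standing; origin under its centre
- chisel: bystander: wood-handled chisel lying flat, about 230 mm long, 26 mm across; origin at the front end of the handle, x towards the blade edge
- bridge: bystander: small flat violin bridge blank of pale wood, about 40 x 36 mm, 4 mm thick, lying flat
- peg0: bystander: dark wooden tuning peg lying flat, about 70 mm long, 24 mm across, 12 mm high
- peg1: bystander: a second such tuning peg
- cork_block: bystander: cork sanding block, 90 x 50 mm, 35 mm high

How it is judged:
On the way, in this order (a step that is already met when the one before it is completed fails the run):
1. the spacer lies flat on the socket body in the pocket, let go (z of socket_body in the frame of fixture between 0.011 and 0.017 m and horizontal distance between each of socket_body, spacer and fixture below 0.005 m and angle between each of socket_body, spacer's own z axis and vertical below 0.07 rad and z of spacer in the frame of fixture between 0.037 and 0.043 m and contact force between the fingers and spacer below 0.1 N), for 0.2 s.
2. the top disc lies flat on the spacer in the pocket, tube up, let go (z of socket_body in the frame of fixture between 0.011 and 0.017 m and horizontal distance between each of socket_body, spacer, top_disc and fixture below 0.005 m and angle between each of socket_body, spacer, top_disc's own z axis and vertical below 0.07 rad and z of spacer in the frame of fixture between 0.037 and 0.043 m and z of top_disc in the frame of fixture between 0.049 and 0.055 m and contact force between the fingers and top_disc below 0.1 N), for 0.2 s.
3. the gauge stands down the bore with its collar on the guide tube's mouth (within 2.5 mm) (z of spacer in the frame of fixture between 0.037 and 0.043 m and horizontal distance between each of spacer, top_disc and fixture below 0.005 m and angle between each of spacer, top_disc's own z axis and vertical below 0.07 rad and z of top_disc in the frame of fixture between 0.049 and 0.055 m and z of collar in the frame of top_disc between 0.0235 and 0.0285 m and horizontal distance between collar and mouth below 0.006 m and angle between the z axis of gauge and the z axis of top_disc, either way round below 0.13 rad), for 0.1 s.
4. the gauge is drawn right out, its tip at least 20 mm above the mouth (z of gauge in the frame of top_disc above 0.046 m), for 0.1 s.
At the end, for the whole second after the job is handed in: Body, spacer and top disc are stacked in the pocket (each within 5 mm of the axis, 3 mm of its height and 4 degrees of flat), and the gauge is held in the fingers alone, its rod level within 8 degrees, tip and collar more than 150 mm above the bench, still (z of socket_body in the frame of fixture between 0.011 and 0.017 m and horizontal distance between each of socket_body, spacer, top_disc and fixture below 0.005 m and angle between each of socket_body, spacer, top_disc's own z axis and vertical below 0.07 rad and z of spacer in the frame of fixture between 0.037 and 0.043 m and z of top_disc in the frame of fixture between 0.049 and 0.055 m and height (world z) of each of gauge, collar above 0.15 m and angle between gauge's own z axis and vertical between 1.43 and 1.71 rad and contact force between the fingers and gauge above 0.5 N and linear speed of gauge below 0.03 m/s and contact force between gauge and top_disc below 0.1 N and contact force between gauge and fixture below 0.1 N and contact force between gauge and rest below 0.1 N); the arm keeps its last pose, push and grip.
It fails at once if a bystander is moved by more than 40 mm or the glue jar is tipped over (distance of any of glue_jar, chisel, bridge, peg0, peg1, cork_block from where it was at the start of the episode above 0.04 m or angle between glue_jar's own z axis and vertical above 0.6 rad).
It also fails if it takes over 72 s, if anything falls off the work surface, if the arm or the gripper's body presses on something with over 40 N, if the wrist force passes 120 N, or if a joint passes its speed limit or range.

## Robot

A 6-joint arm with a two-finger parallel gripper is mounted at the origin on the work surface. World frame = base frame: x ahead of the robot, y to its left, z up, the work surface at z = 0. Lengths are in m, angles in rad, forces in N, time in s.
With the tool pointing down it reaches from about 0.3 to 0.875 m from the base axis. Payload 6.4 kg.
Tool frame: the origin (TCP) lies midway between the tips of the shut fingers; the grasp point (between the pads) lies 19 mm behind it (ctrl.hold_point_z is the distance from the TCP to the grasp point, in m); z points along the fingers, y is the line along which they close (so a half turn about z gives the same grasp; the last joint's range is limited). The gripper opens to 85 mm and grips with 20 to 120 N. Pads are 22 mm wide; open, the fingers measure 114 mm over their backs; the gripper's body (76 mm by 85 mm) begins 54 mm behind the grasp point. The pads swing forward as they close: fully open they stand 13 mm farther back than shut.
Start: joints at [-1.409, 0.181, 1.607, -0, 1.354, -0.206], TCP at [0.207, -0.537, 0.231] pointing down, gripper open.
Joint ranges: [-2.99, 2.99], [-0.89, 2.07], [0.3, 2.58], [-1.14, 4.28], [0, 2.63], [-3.12, 3.12]. Speed limits (rad/s): [2.57, 2.57, 3.01, 3.14, 3.14, 3.14].

## Interface

Orientations are given as a unit quaternion [w, x, y, z].
In Python, from bench import ctrl gives the robot as it stands.
- The arm moves only by the tool carry_out, never from a script. Its argument "plan" is text: rows parted by semicolons, each of 6 numbers parted by spaces: the shift along the tool's x, y, z as a fraction of full scale, then the turn, a rotation vector about the tool's x, y, z as a fraction of full scale. A call has exactly 8 rows; each row shifts and turns the commanded pose from where the row before left it, along the tool's axes as they then stand; what a row does not reach is not made up. Full scale, the value 1, is 40 mm for a shift and 0.1 rad for a turn. A row lasts 1/12 s, in which the tool goes at most 41.7 mm and 7.16 degrees, less where a joint would pass 70% of its speed; a pose out of reach is approached as far as the arm can. A call with a number of a shift or a turn outside -1 to 1 is refused whole. A call with a gripper value outside its range is refused whole. "claw" is the gripper's target within -1 to 1 (shut at 1, half-way at 0, fully open at -1), set as the call begins (left out, the last holds). The fingers move at their own pace and stop on an object; the grip force is fixed at half the most. Time passes only in rows, so rows that do not move let the fingers close, or fill a call up. It gives the time, the measured TCP pose, the force, the opening and the grip force at its end, in the units of the state.
- ctrl.get_obs(): the state, without advancing time (a new reading comes with each control period).
- ctrl.camera(name): name is "scene" or "top" or "wrist"; returns a dict with "pixels" (384x512x3 uint8, red, green, blue), "mtx" (3x3 intrinsics, pixels), "k1" (the pictures are not rectified: a ray, as slopes to the right and down, at radius r is drawn at 1 + k1 r^2 times it, then the intrinsics apply), "R" (3x3) and "t" (3): a world point X has camera coordinates R X + t. Camera axes: x right, y down, z forward; pixel columns grow to the right and rows downward; lengths in m; the calibration is good to about 2 mm. A picture is of the moment at which its call begins. There is no depth.
- ctrl.hand_in(): hands the job in; it is judged then, once.
The state is a dict: "time_s": time; "q": joint angles; "dq": joint speeds; "joint_efforts": joint torques, N m; "eef_pos": TCP position; "eef_rot": TCP orientation; "wrist_force": force on the tool from outside, world axes, zero at the start; "torque": the same for the moment, N m; "opening": opening from 0.0 (shut) to 1.0 (fully open); "grasp_force": force on a finger pad.
Only numpy, scipy, OpenCV 4.12 (cv2) and the standard library are available. Lean on these libraries where they do the work, as an engineer would, in place of code of your own. Each camera call takes 0.05 s, during which the arm holds its last target. There are 200 camera calls.

## Working session

There is one attempt and no reset: what is moved stays moved. The work goes in short steps, Python scripts to look and compute and a tool call to move; the robot and the scene stay as the last step left them, time stands still between calls to the robot, and variables do not carry over. Pictures are saved under pics/ and viewed, at most 10 in all, crops included, and the job is handed in when it is done.

Besides the shell and the picture viewer there is one more tool, called after "Request:" in YAML: its name, and indented under it one key for each argument. carry_out: Moves the arm, as the interface text tells. Shift numbers are shares of 40 mm and turn numbers shares of 0.1 rad, none past 1 either way. Its arguments: {"type":"object","properties":{"plan":{"type":"string"},"claw":{"type":"number"}},"required":["plan"]}

```bash
mkdir -p pics; ls; cat > h.py <<'E'
import numpy as np, cv2
from scipy.spatial.transform import Rotation as Ro
from bench import ctrl
def cam(n,save=None):
    c=ctrl.camera(n)
    for k in('mtx','R','t','pixels'): c[k]=np.array(c[k])
    c['t']=c['t'].ravel()
    if save: cv2.imwrite('pics/'+save,c['pixels'][...,::-1])
    return c
def ray(c,u,v):
    K=c['mtx']; k=float(np.ravel(c['k1'])[0])
    p=cv2.undistortPoints(np.array([[[u,v]]],float),K,np.array([k,0,0,0,0.]))[0,0]
    return -c['R'].T@c['t'], c['R'].T@np.array([p[0],p[1],1])
def onz(c,u,v,z):
    o,d=ray(c,u,v); return o+d*(z-o[2])/d[2]
def proj(c,X):
    x=c['R']@np.array(X,float)+c['t']; a,b=x[:2]/x[2]; s=1+float(np.ravel(c['k1'])[0])*(a*a+b*b)
    q=c['mtx']@np.array([a*s,b*s,1]); return q[:2]
def tcp():
    o=ctrl.get_obs(); q=np.array(o['eef_rot']); return np.array(o['eef_pos']),Ro.from_quat(q[[1,2,3,0]]).as_matrix(),o
E
python3 - <<'E'
from h import *
a=cam('top','top0.png');b=cam('scene','scene0.png')
for c in(a,b): print(c['mtx'],c['k1'],-c['R'].T@c['t'],c['R'])
p,R,o=tcp();print(p,R,o['time_s'],ctrl.hold_point_z)
E
```

```text
pics
[[377.59765098   0.         253.31531896]
 [  0.         377.59765098 187.92834813]
 [  0.           0.           1.        ]] -0.1283504383241844 [ 0.46431157 -0.01197957  0.90462776] [[-0.02620084 -0.99945256 -0.02020125]
 [-0.99025009  0.02871472 -0.13630932]
 [ 0.13681477  0.01643287 -0.99046034]]
[[396.80300213   0.         254.71679771]
 [  0.         396.80300213 191.66155108]
 [  0.           0.           1.        ]] 0.033098149953519625 [ 1.19295588 -0.47942747  0.714197  ] [[ 0.59300092  0.80519255  0.00385447]
 [ 0.50788553 -0.37031977 -0.77776318]
 [-0.62482173  0.46317191 -0.62854561]]
[ 0.20670761 -0.53603706  0.23047455] [[ 9.33115655e-01  3.59576309e-01 -2.28967154e-04]
 [ 3.59576207e-01 -9.33114383e-01  1.58084231e-03]
 [ 3.54780898e-04 -1.55743985e-03 -9.99998724e-01]] 0.1 0.0187
```

View pics/top0.png

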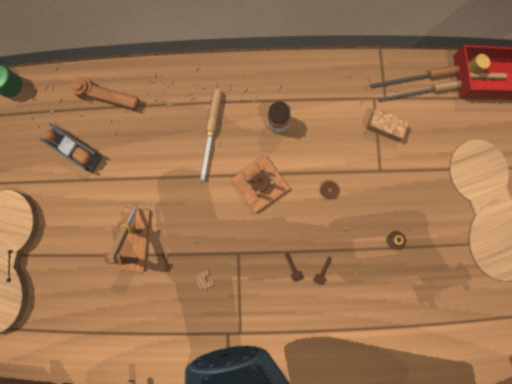

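View pics/scene0.png

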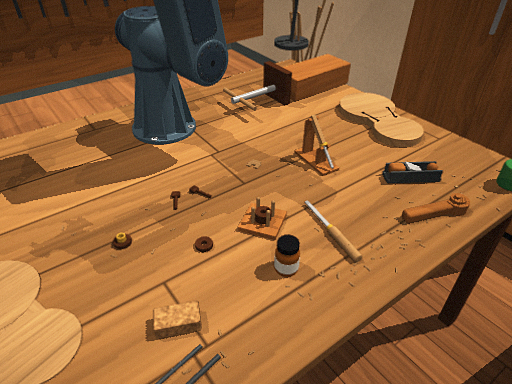

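The top view shows the fixture at about (262,183), the spacer at (330,189), the top disc at (397,240) and the rest with gauge at (130,240). The gauge handle's lower end is near (113,258) and its tip points up and to the right, near (135,208). The bystanders stand clear of these: jar (278,115), chisel (212,135), cork (388,123), pegs (293,267) and (322,270), bridge (205,279).

```bash
python3 - <<'E'
from h import *
a=cam('top');im=a['pixels'];g=im.astype(int)
def blob(m,x0,y0,x1,y1,name,z):
    w=np.zeros(m.shape,np.uint8);w[y0:y1,x0:x1]=m[y0:y1,x0:x1]
    n,l,s,c=cv2.connectedComponentsWithStats(w)
    k=1+np.argmax(s[1:,4]);print(name,s[k],c[k],onz(a,*c[k],z).round(4));return l==k
dark=(g.sum(2)<190)
blob(dark,310,170,350,210,'spacer',.010)
blob(dark,375,220,420,262,'disc',.010)
br=(g[...,0]>150)&(g[...,0]-g[...,2]>60)&(g[...,1]>110)
blob(br,390,232,405,247,'tube',.026)
hsv=cv2.cvtColor(im,cv2.COLOR_RGB2HSV)
for x,y in[(245,183),(262,200),(280,187),(262,165),(230,220),(330,210),(140,262),(145,225),(120,240),(131,215)]: print((x,y),im[y,x],hsv[y,x])
cr=np.hstack([cv2.resize(im[145:225,222:302],(400,400),interpolation=2),cv2.resize(im[195:275,95:175],(400,400),interpolation=2)])
cv2.imwrite('pics/crop1.png',cr[...,::-1])
cam('wrist','w0.png')
E
```

```text
Traceback (most recent call last):
ValueError: attempt to get argmax of an empty sequence
```

```bash
python3 - <<'E'
from h import *
a=cam('top');im=a['pixels'];g=im.astype(int)
def blob(m,x0,y0,x1,y1,name,z):
    w=np.zeros(m.shape,np.uint8);w[y0:y1,x0:x1]=m[y0:y1,x0:x1]
    n,l,s,c=cv2.connectedComponentsWithStats(w)
    if n<2: print(name,'none');return
    k=1+np.argmax(s[1:,4]);print(name,s[k],c[k],onz(a,*c[k],z).round(4));return l==k
dark=(g.sum(2)<270)
blob(dark,310,170,350,210,'spacer',.010)
blob(dark,375,220,420,262,'disc',.010)
br=(g[...,0]>150)&(g[...,0]-g[...,2]>60)&(g[...,1]>110)
blob(br,390,232,405,247,'tube',.026)
for x,y in[(245,183),(322,189),(230,220),(330,210),(140,262),(145,225),(120,240)]: print((x,y),im[y,x])
cr=np.hstack([cv2.resize(im[145:225,222:302],(400,400),interpolation=2),cv2.resize(im[195:275,95:175],(400,400),interpolation=2)])
cv2.imwrite('pics/crop1.png',cr[...,::-1])
E
```

```text
spacer [320 181  19  18 245] [329.44897959 189.94285714] [ 0.5777 -0.1792  0.01  ]
disc [387 231  33  19 243] [397.28806584 241.28806584] [ 0.4498 -0.3364  0.01  ]
tube [394 236   9   9  45] [398.04444444 239.71111111] [ 0.4536 -0.3326  0.026 ]
(245, 183) [184 124  81]
(322, 189) [108  72  49]
(230, 220) [169 123  85]
(330, 210) [177 131  88]
(140, 262) [111  75  46]
(145, 225) [121  79  53]
(120, 240) [143 112  79]
```

View pics/crop1.png

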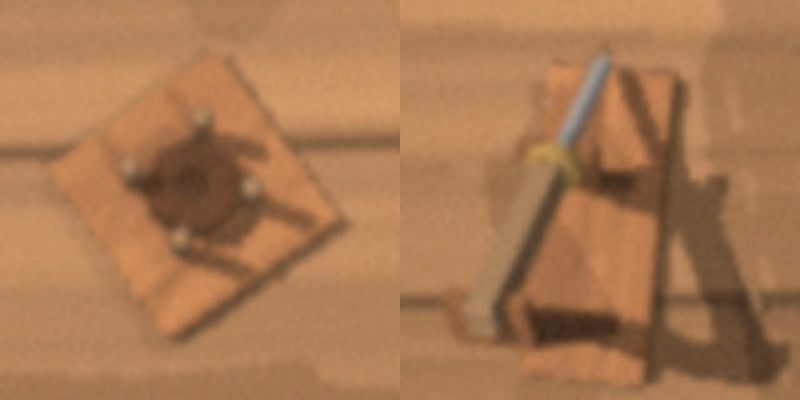

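The crop shows the dowel tops at (202,120), (135,165), (252,188) and (182,238), and the plinth corners at (215,55), (50,165), (345,222) and (172,340). On the rest, the gauge runs from its tip at (603,60) to the handle end at (485,335).

```bash
python3 - <<'E'
from h import *
a=cam('top')
f=lambda x,y,z,ox=222,oy=145: onz(a,x/5+ox-.4,y/5+oy-.4,z)
D=np.array([f(*p,.065) for p in[(202,120),(135,165),(252,188),(182,238)]]);print(D.round(4),D.mean(0))
P=np.array([f(*p,.014) for p in[(215,55),(50,165),(345,222),(172,340)]]);print(P.round(4),P.mean(0))
d=P[0]-P[1];print('fix yaw',np.arctan2(d[1],d[0]),np.arctan2(*(P[0]-P[2])[1::-1]), np.arctan2(*(D[0]-D[1])[1::-1]))
B=np.array([f(x-400,y,.010,95,195) for x,y in[(550,65),(680,75),(650,383),(520,375)]]);print(B.round(4),B.mean(0))
t=f(203,60,.020,95,195);h=f(85,335,.14,95,195);c=f(155,163,.071,95,195);print('tip',t,'hend',h,'coll',c,'yaw',np.arctan2(*(t-h)[1::-1]),np.linalg.norm(t-h))
w=cam('wrist');p,R,o=tcp()
C=-w['R'].T@w['t'];print('wrist cam in tool',R.T@(C-p),'\n',R.T@w['R'].T,w['mtx'],w['k1'])
print(np.linalg.norm([.5777,-.1792]),R)
E
```

```text
[[ 0.6238 -0.0188  0.065 ]
 [ 0.6041  0.012   0.065 ]
 [ 0.5921 -0.0404  0.065 ]
 [ 0.5703 -0.0083  0.065 ]] [ 0.59757687 -0.01388831  0.065     ]
[[ 0.6652 -0.0265  0.014 ]
 [ 0.6138  0.0541  0.014 ]
 [ 0.5822 -0.0858  0.014 ]
 [ 0.5284 -0.002   0.014 ]] [ 0.59738929 -0.01503514  0.014     ]
fix yaw -1.0031034114806399 0.6206655123173893 -1.001224928068978
[[0.5487 0.3168 0.01  ]
 [0.5423 0.2518 0.01  ]
 [0.3958 0.2663 0.01  ]
 [0.3999 0.3305 0.01  ]] [0.47168907 0.2913629  0.01      ]
tip [0.54956865 0.28682503 0.02      ] hend [0.42563376 0.29581523 0.14      ] coll [0.49864143 0.29144674 0.071     ] yaw -0.0724129414634492 0.17274454984911247
wrist cam in tool [ 0.07074862 -0.0016404  -0.14306334] 
 [[ 1.20398643e-04 -9.60638856e-01 -2.77800240e-01]
 [ 9.99999425e-01  4.11725187e-04 -9.90354212e-04]
 [ 1.06575009e-03 -2.77799961e-01  9.60638353e-01]] [[271.67133563   0.         252.57949202]
 [  0.         271.67133563 191.41100094]
 [  0.           0.           1.        ]] -0.01019599128189667
0.6048552967446016 [[ 9.33110362e-01  3.59590106e-01 -8.90943696e-05]
 [ 3.59590101e-01 -9.33110221e-01  5.23071940e-04]
 [ 1.04956627e-04 -5.20121301e-04 -9.99999859e-01]]
```

Request:
carry_out:
  plan: "0.85 -0.36 0.2 0 0 0;0.85 -0.36 0.2 0 0 0;0.85 -0.36 0.2 0 0 0;0.85 -0.36 0.2 0 0 0;0.85 -0.36 0.2 0 0 0;0.85 -0.36 0.2 0 0 0;0.85 -0.36 0.2 0 0 0;0.85 -0.36 0.2 0 0 0"
  claw: -1

```text
time_s: 0.97
eef_pos: [0.4202, -0.3298, 0.1671]
eef_rot: [0.0, 0.983, 0.183, 0.0]
wrist_force: [0.0, -1.3, -0.0]
opening: 0.998
grasp_force: 0.0
```

Request:
carry_out:
  plan: "0.85 -0.36 0.2 0 0 0;0.85 -0.36 0.2 0 0 0;0.85 -0.36 0.2 0 0 0;0.85 -0.36 0.2 0 0 0;0.85 -0.36 0.2 0 0 0;0.75 -0.36 0.2 0 0 -0.12;0 0 0 0 0 -1;0 0 0 0 0 -1"

```text
time_s: 1.63
eef_pos: [0.5754, -0.1764, 0.1182]
eef_rot: [-0.001, 0.957, 0.29, -0.001]
wrist_force: [-1.1, -0.1, 0.3]
opening: 0.999
grasp_force: 0.0
```

```bash
python3 - <<'E'
from h import *
w=cam('wrist','w1.png');p,R,o=tcp();print(p,R,o['time_s'],proj(w,[.5777,-.1792,.01]))
E
```

```text
[ 0.575107   -0.17729903  0.1185981 ] [[ 8.29361382e-01  5.58711727e-01 -9.50594416e-04]
 [ 5.58712301e-01 -8.29361394e-01  4.93636452e-04]
 [-5.12585835e-04 -9.40511804e-04 -9.99999426e-01]] 1.6833 [258.25614351 189.44608877]
```

View pics/w1.png

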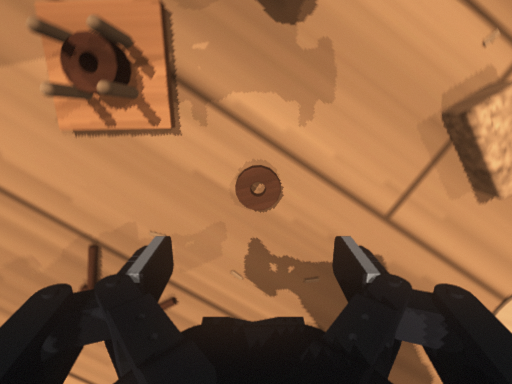

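The wrist view shows the spacer ring at about (258,188) between the open fingers. The fixture is at upper left with its bore near (89,62), and its plinth edges lie almost along the image axes.

```bash
cat >> h.py <<'E'
def ring(c,box,thr,z,f=False):
    x0,y0,x1,y1=box; g=c['pixels'][y0:y1,x0:x1].astype(int).sum(2)
    m=(g<thr).astype(np.uint8)
    cs,_=cv2.findContours(m,cv2.RETR_EXTERNAL,cv2.CHAIN_APPROX_NONE); k=max(cs,key=cv2.contourArea)
    e=cv2.fitEllipse(cv2.convexHull(k)); uv=(e[0][0]+x0,e[0][1]+y0)
    return uv,e[1],onz(c,*uv,z)
E
python3 - <<'E'
from h import *
w=cam('wrist');p,R,o=tcp();g=w['pixels'].astype(int).sum(2)
print(g[188,225:292:3])
for t in(230,270): 
    uv,ax,X=ring(w,(225,155,295,220),t,.010);print(uv,ax,X,'tool offset',R.T@(X-p))
m=(g>330)&(cv2.circle(np.zeros(g.shape,np.uint8),(258,188),13,1,-1)>0)
ys,xs=np.nonzero(m);print('hole',xs.mean(),ys.mean(),m.sum(),onz(w,xs.mean(),ys.mean(),.006))
E
```

```text
[397 389 394 390 200 210 226 212 178 208 348 334 335 149 208 209 210 220
 191 402 443 439 432]
(257.2081642150879, 186.55999183654785) (44.98273849487305, 45.43714904785156) [ 0.57916117 -0.17774699  0.01      ] tool offset [0.00372643 0.00224706 0.10884576]
(257.6883888244629, 187.135986328125) (45.20697021484375, 47.74516296386719) [ 0.5789455  -0.17845175  0.01      ] tool offset [0.00315879 0.00271714 0.10884569]
hole 258.3076923076923 187.42307692307693 52 [ 0.57817873 -0.17978459  0.006     ]
```

Request:
carry_out:
  plan: "0.085 0.06 0.2 0 0 0;0 0 0.6 0 0 0;0 0 0.7 0 0 0;0 0 0.6 0 0 0;0 0 0.5 0 0 0;0 0 0.3 0 0 0;0 0 0.1 0 0 0;0 0 0 0 0 0"

```text
time_s: 2.4
eef_pos: [0.5782, -0.1789, -0.0018]
eef_rot: [-0.001, 0.959, 0.285, -0.001]
wrist_force: [0.5, -1.0, 0.1]
opening: 1.002
grasp_force: 0.0
```

Request:
carry_out:
  plan: "0 0 0 0 0 0;0 0 0 0 0 0;0 0 0 0 0 0;0 0 0 0 0 0;0 0 0 0 0 0;0 0 0 0 0 0;0 0 0 0 0 0;0 0 0 0 0 0"
  claw: 1

```text
time_s: 3.07
eef_pos: [0.5802, -0.1795, 0.0012]
eef_rot: [0.001, 0.958, 0.286, 0.001]
wrist_force: [-0.6, 0.6, 6.4]
opening: 0.474
grasp_force: 61.0
```

Request:
carry_out:
  plan: "0 0 -0.4 0 0 0;0 0 -0.9 0 0 0;0 0 -0.9 0 0 0;0 0 -0.8 0 0 0;0.22 -0.8 0 0 0 0;0.22 -0.8 0 0 0 0;0.22 -0.8 0 0 0 0;0.22 -0.8 0 0 0 0"

```text
time_s: 3.73
eef_pos: [0.5378, -0.0515, 0.1202]
eef_rot: [0.0, 0.958, 0.285, 0.001]
wrist_force: [1.1, -0.0, 0.6]
opening: 0.479
grasp_force: 60.8
```

Request:
carry_out:
  plan: "0 0 0 0 0 0;0 0 0 0 0 0;0 0 0 0 0 0;0 0 0 0 0 0;0 0 0 0 0 0;0 0 0 0 0 0;0 0 0 0 0 0;0 0 0 0 0 0"

```text
time_s: 4.4
eef_pos: [0.5382, -0.053, 0.1192]
eef_rot: [-0.0, 0.958, 0.285, -0.0]
wrist_force: [0.4, -0.4, 0.0]
opening: 0.476
grasp_force: 60.8
```

```bash
python3 - <<'E'
from h import *
w=cam('wrist','w2.png');p,R,o=tcp();print(p,R,o['time_s'],o['opening'],proj(w,[.597,-.0145,.065]))
np.savez('w2.npz',**w,p=p,Rt=R)
E
```

```text
[ 0.53820264 -0.05288663  0.11915463] [[ 8.36909979e-01  5.47340521e-01 -2.03516092e-04]
 [ 5.47340544e-01 -8.36909985e-01  7.58117373e-05]
 [-1.28829814e-04 -1.74840208e-04 -9.99999976e-01]] 4.45 0.48003860431456163 [254.83693119 114.15120848]
```

View pics/w2.png

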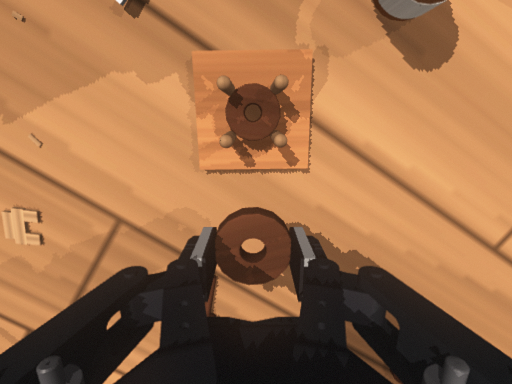

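The wrist view shows the four dowel tops at about (223,82), (281,82), (226,140) and (280,139), the body's bore at (254,113), and the plinth square to the gripper. The spacer is held flat in the pads with its hole at about (253,247).

```bash
python3 - <<'E'
from h import *
w=dict(np.load('w2.npz'));p=w['p'];R=w['Rt'];im=w['pixels'];g=im.astype(int).sum(2)
print(list(g[200:292,253])); print(list(g[247,232:276]))
hsv=im.astype(int)
m=((hsv[...,0]-hsv[...,2]<75)&(g>230)&(g<520)).astype(np.uint8)
T=[]
for u,v in[(223,82),(281,82),(226,140),(280,139)]:
    q=g[v-9:v+10,u-9:u+10]; sat=(hsv[...,0]-hsv[...,2])[v-9:v+10,u-9:u+10]
    print((u,v),hsv[v,u]); T.append(onz(w,u,v,.063))
T=np.array(T);print(T.round(4),T.mean(0),'tool',((T-p)@R).round(4),((T-p)@R).mean(0))
print('bore',R.T@(onz(w,254,113,.040)-p))
cr=np.hstack([cv2.resize(im[70:155,210:295],(400,400),interpolation=2),cv2.resize(im[200:290,208:298],(400,400),interpolation=2)])
cv2.imwrite('pics/crop2.png',cr[...,::-1])
E
```

```text
[np.int64(431), np.int64(436), np.int64(435), np.int64(438), np.int64(442), np.int64(447), np.int64(425), np.int64(238), np.int64(143), np.int64(147), np.int64(150), np.int64(145), np.int64(131), np.int64(169), np.int64(226), np.int64(241), np.int64(239), np.int64(225), np.int64(228), np.int64(224), np.int64(228), np.int64(227), np.int64(221), np.int64(224), np.int64(218), np.int64(215), np.int64(205), np.int64(216), np.int64(214), np.int64(205), np.int64(215), np.int64(205), np.int64(198), np.int64(210), np.int64(206), np.int64(205), np.int64(204), np.int64(212), np.int64(335), np.int64(451), np.int64(455), np.int64(457), np.int64(454), np.int64(453), np.int64(455), np.int64(455), np.int64(449), np.int64(448), np.int64(451), np.int64(452), np.int64(457), np.int64(460), np.int64(437), np.int64(200), np.int64(115), np.int64(122), np.int64(115), np.int64(129), np.int64(118), np.int64(124), np.int64(125), np.int64(141), np.int64(145), np.int64(197), np.int64(190), np.int64(176), np.int64(149), np.int64(140), np.int64(137), np.int64(125), np.int64(127), np.int64(121), np.int64(120), np.i
[... 681 characters left out ...]
446), np.int64(452), np.int64(447), np.int64(452), np.int64(451), np.int64(362), np.int64(163), np.int64(118), np.int64(166), np.int64(196), np.int64(206), np.int64(202), np.int64(205), np.int64(198), np.int64(200), np.int64(199), np.int64(197), np.int64(196)]
(223, 82) [183 135  92]
(281, 82) [182 132  90]
(226, 140) [186 136  91]
(280, 139) [203 151 101]
[[ 0.6028  0.0154  0.063 ]
 [ 0.6246 -0.0179  0.063 ]
 [ 0.5705 -0.0069  0.063 ]
 [ 0.5925 -0.0393  0.063 ]] [ 0.59759016 -0.01216223  0.063     ] tool [[ 0.0915 -0.0218  0.0561]
 [ 0.0915  0.018   0.0561]
 [ 0.0522 -0.0208  0.0562]
 [ 0.0529  0.0183  0.0561]] [ 0.07199935 -0.00156764  0.05614563]
bore [ 0.07099539 -0.0004153   0.07914556]
```

View pics/crop2.png

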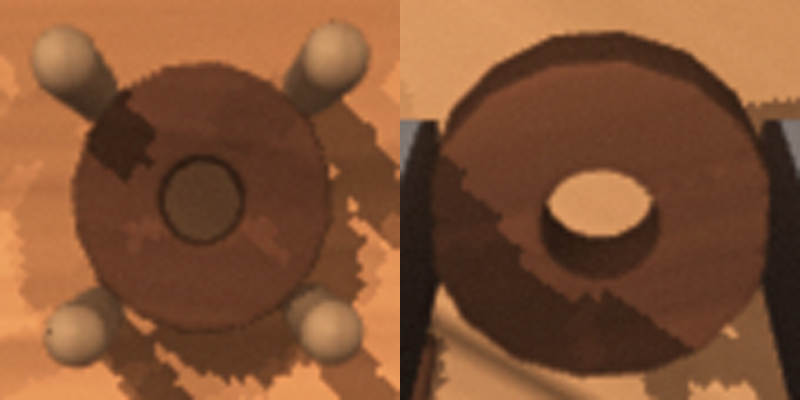

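The crop gives dowel heads at (66,58), (338,57), (77,333) and (331,331), and the body's top face is centred near (201,197). In the right-hand part, the held spacer's top face runs from y 62 to 375, and its hole rim is centred near (600,224).

```bash
python3 - <<'E'
from h import *
w=dict(np.load('w2.npz'));p=w['p'];R=w['Rt']
s=85/400;T=[R.T@(onz(w,210+u*s-.5,70+v*s-.5,.060)-p) for u,v in[(66,58),(338,57),(77,333),(331,331)]]
T=np.array(T);print(T.round(4),T.mean(0).round(4))
print('body',R.T@(onz(w,252.3,111.4,.040)-p),'bore',R.T@(onz(w,252.4,111.8,.040)-p))
s=90/400
for z in(.128,.130,.132):
  f=lambda u,v:(R.T@(onz(w,208+u*s-.5,200+v*s-.5,z)-p))
  print(z,'hole',f(200,224).round(4),'face x',f(200,62).round(4),f(200,375).round(4), 'hole edges',f(141,224)[1],f(260,224)[1])
E
```

```text
[[ 0.0919 -0.0217  0.0591]
 [ 0.092   0.0185  0.0591]
 [ 0.0517 -0.0212  0.0592]
 [ 0.052   0.0185  0.0591]] [ 0.0719 -0.0015  0.0591]
body [ 0.0722054  -0.00175274  0.07914564] bore [ 0.07190325 -0.00167424  0.07914566]
0.128 hole [-0.0012 -0.0015 -0.0088] face x [ 0.0201 -0.0015 -0.0088] [-0.0228 -0.0015 -0.0088] hole edges -0.008802832834696865 0.005904286930365925
0.13 hole [-0.0002 -0.0015 -0.0108] face x [ 0.0209 -0.0015 -0.0108] [-0.0214 -0.0015 -0.0108] hole edges -0.008691940713056972 0.00579624541778577
0.132 hole [ 0.0009 -0.0015 -0.0128] face x [ 0.0216 -0.0015 -0.0128] [-0.02   -0.0015 -0.0128] hole edges -0.008581048591417137 0.005688203905205614
```

Request:
carry_out:
  plan: "0.5 0 0 0 0 0;0.8 0 0 0 0 0;0.4 0 0 0 0 0;0.1 0 0.3 0 0 0;0 0 0.5 0 0 0;0 0 0.3 0 0 0;0 0 0.15 0 0 0;0 0 0 0 0 0"

```text
time_s: 5.12
eef_pos: [0.5961, -0.0131, 0.0667]
eef_rot: [-0.001, 0.958, 0.286, -0.002]
wrist_force: [-0.2, 0.9, -1.0]
opening: 0.477
grasp_force: 60.8
```

```bash
python3 - <<'E'
from h import *
w=cam('wrist','w3.png');p,R,o=tcp();print(p,R[:,0],R[:,2],o['wrist_force'],o['torque'])
print('target xy err in tool', R.T@(np.array([0.53820264,-0.05288663,.11915])+np.array([[.83691,.54734,-.0002],[.54734,-.83691,0],[0,0,-1]])@np.array([.0721,0,0])-p))
np.savez('w3.npz',**w,p=p,Rt=R)
im=w['pixels'];cv2.imwrite('pics/w3c.png',cv2.resize(im[130:330,150:350],(600,600),interpolation=2)[...,::-1])
E
```

```text
[ 0.59717577 -0.01325546  0.06812799] [ 0.83685068  0.5474278  -0.0019352 ] [-2.64008470e-03  5.00818445e-04 -9.99996390e-01] [ 0.02562138 -0.30934679  0.06009881] [ 0.01857274  0.01707183 -0.05692727]
target xy err in tool [ 0.0009542   0.00079435 -0.05102553]
```

View pics/w3c.png

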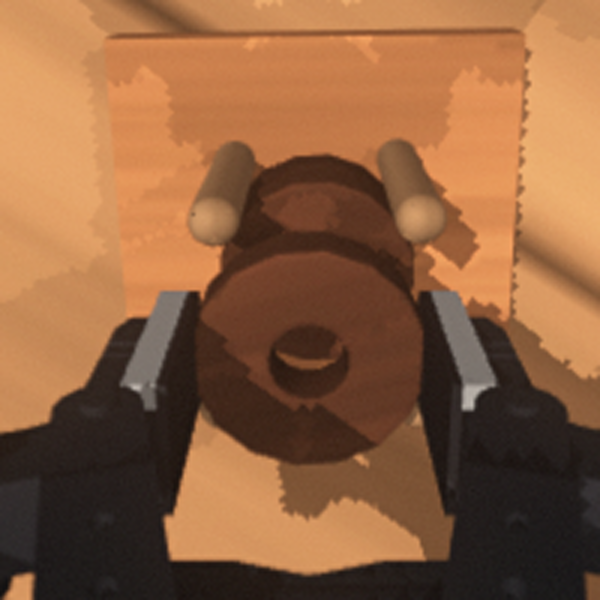

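The crop shows the held spacer just above the dowel heads at (213,222) and (419,220), with its hole at x≈309 against a dowel midpoint of 316. That is about 1 mm towards -y, which agrees with the 0.8–0.95 mm pose shortfall, so I'll correct it while going down.

Request:
carry_out:
  plan: "0.025 0.022 0 0 0 0;0 0 0 0 0 0;0 0 0 0 0 0;0 0 0.1 0 0 0;0 0 0.1 0 0 0;0 0 0.1 0 0 0;0 0 0 0 0 0;0 0 0 0 0 0"

```text
time_s: 5.83
eef_pos: [0.5993, -0.0131, 0.0567]
eef_rot: [-0.0, 0.958, 0.286, -0.0]
wrist_force: [-0.1, -0.1, 0.1]
opening: 0.478
grasp_force: 60.8
```

```bash
cat > chk.py <<'E'
from h import *
import sys
p,R,o=tcp();print(o['time_s'],p,'yaw',np.arctan2(R[1,0],R[0,0]),'z',R[:,2].round(4),'F(tool)',R.T@o['wrist_force'],'M',R.T@o['torque'],'op',o['opening'])
T=np.array([.5985,-.0134])+np.zeros(2)
print('fix xy err tool',R[:2,:2].T@(T-p[:2]))
E
python3 chk.py
```

```text
5.8333 [ 0.59929701 -0.01312182  0.05666894] yaw 0.5798151842646205 z [-1.1e-03  3.0e-04 -1.0e+00] F(tool) [-0.17360331  0.02751384 -0.08816558] M [ 0.03837872 -0.00898279  0.01348628] op 0.4775946926459716
fix xy err tool [-0.00081916 -0.00020394]
```

Request:
carry_out:
  plan: "0 0 0.1 0 0 0;0 0 0.1 0 0 0;0 0 0.1 0 0 0;0 0 0.06 0 0 0;0 0 0 0 0 0;0 0 0 0 0 0;0 0 0 0 0 0;0 0 0 0 0 0"

```text
time_s: 6.5
eef_pos: [0.5999, -0.0133, 0.043]
eef_rot: [0.0, 0.958, 0.286, 0.0]
wrist_force: [0.2, 0.3, -0.7]
opening: 0.475
grasp_force: 60.8
```

```bash
python3 chk.py
```

```text
6.5 [ 0.59986237 -0.0132675   0.04304532] yaw 0.5798271468175613 z [ 2.e-04 -0.e+00 -1.e+00] F(tool) [ 0.31746428 -0.13243118  0.66151763] M [ 0.0225502  -0.10693581 -0.01538299] op 0.47491831860787037
fix xy err tool [-0.0012123  -0.00063557]
```

Request:
carry_out:
  plan: "0 0 0.04 0 0 0;0 0 0 0 0 0;0 0 0 0 0 0;0 0 0 0 0 0;0 0 0 0 0 0;0 0 0 0 0 0;0 0 0 0 0 0;0 0 0 0 0 0"

```text
time_s: 7.17
eef_pos: [0.5998, -0.0133, 0.0413]
eef_rot: [0.0, 0.958, 0.286, 0.0]
wrist_force: [0.1, -1.4, -0.8]
opening: 0.479
grasp_force: 60.8
```

Request:
carry_out:
  plan: "0 0 0 0 0 0;0 0 0 0 0 0;0 0 0 0 0 0;0 0 0 0 0 0;0 0 0 0 0 0;0 0 0 0 0 0;0 0 0 0 0 0;0 0 0 0 0 0"
  claw: -0.5

```text
time_s: 7.83
eef_pos: [0.5997, -0.0133, 0.0413]
eef_rot: [-0.0, 0.958, 0.286, -0.0]
wrist_force: [0.0, 0.2, 0.5]
opening: 0.746
grasp_force: 0.0
```

Request:
carry_out:
  plan: "0 0 -0.1 0 0 0;0 0 -0.3 0 0 0;0 0 -0.6 0 0 0;0 0 -0.6 0 0 0;0 0 -0.4 0 0 0;-0.6 0.4 0 0 0 0;-0.8 0.5 0 0 0 0;-0.8 0.5 0 0 0 0"

```text
time_s: 8.5
eef_pos: [0.5571, -0.1088, 0.1232]
eef_rot: [0.001, 0.958, 0.287, 0.001]
wrist_force: [0.8, 0.2, -0.1]
opening: 0.75
grasp_force: 0.0
```

```bash
python3 - <<'E'
from h import *
w=cam('wrist');p,R,o=tcp();print(p,o['time_s'],o['opening'])
print(proj(w,[.5985,-.0134,.052]))
im=w['pixels'];u,v=proj(w,[.5985,-.0134,.052]).astype(int)
y=max(v-45,0);cr=im[y:v+45,max(u-45,0):u+45]
cv2.imwrite('pics/w4.png',cv2.resize(cr,None,fx=5,fy=5,interpolation=2)[...,::-1])
E
```

```text
[ 0.55455428 -0.11502376  0.12273707] 8.55 0.7480866841070867
[178.10935284  90.90045966]
```

Request:
carry_out:
  plan: "-0.8 0.5 0 0 0 0;-0.8 0.5 0 0 0 0;-0.8 0.5 0 0 0 0;-0.8 0.5 0 0 0 0;-0.8 0.5 0 0 0 0;-0.8 0.5 0 0 0 0;-0.3 0.17 0 0 0 0;0 0 0 0 0 0"
  claw: -0.8

```text
time_s: 9.22
eef_pos: [0.4546, -0.3295, 0.1225]
eef_rot: [0.001, 0.959, 0.284, 0.0]
wrist_force: [-0.1, 0.8, 0.2]
opening: 0.897
grasp_force: 0.0
```

```bash
python3 - <<'E'
from h import *
w=cam('wrist');p,R,o=tcp();print(p,o['time_s'],o['opening'])
im=w['pixels'].astype(int);g=im.sum(2)
c0=proj(w,[.4535,-.3326,.012]);print(c0)
u,v=c0.astype(int)
for t in(230,270):
    uv,ax,X=ring(w,(u-38,v-38,u+38,v+38),t,.010);print('flange',uv,ax,X,R.T@(X-p))
m=((im[...,0]>150)&(im[...,0]-im[...,2]>60)&(cv2.circle(np.zeros(g.shape,np.uint8),(int(uv[0]),int(uv[1])),20,1,-1)>0)).astype(np.uint8)
cs,_=cv2.findContours(m,0,1);k=cv2.convexHull(max(cs,key=cv2.contourArea));e=cv2.fitEllipse(k);X=onz(w,*e[0],.026);print('tube',e,X,R.T@(X-p))
print(list(im[int(uv[1]),int(uv[0])-28:int(uv[0])+28:3].tolist()))
E
```

```text
[ 0.45528998 -0.32743292  0.12213721] 9.2667 0.8960216840140367
[256.14230171 191.69296999]
flange (np.float64(255.95156478881836), np.float64(191.9637565612793)) (43.8412971496582, 47.42502975463867) [ 0.45269581 -0.3329357   0.01      ] [-0.00522558  0.00310312  0.11213754]
flange (np.float64(258.9126892089844), np.float64(195.43042755126953)) (43.06640625, 98.58275604248047) [ 0.45130642 -0.33732511  0.01      ] [-0.00878315  0.00602564  0.11213842]
tube ((256.32928466796875, 196.80482482910156), (22.54721450805664, 23.743331909179688), 140.57920837402344) [ 0.45277594 -0.3330472   0.026     ] [-0.0052119   0.00325399  0.09613767]
[[106, 69, 44], [125, 83, 53], [111, 65, 41], [107, 63, 41], [97, 57, 35], [138, 96, 49], [241, 203, 103], [65, 41, 28], [81, 51, 32], [82, 56, 36], [78, 53, 32], [99, 67, 35], [241, 194, 99], [71, 44, 26], [105, 62, 39], [108, 63, 40], [101, 63, 40], [196, 134, 86], [199, 137, 87]]
```

Request:
carry_out:
  plan: "-0.13 0.1 0.2 0 0 0;0 0 0.6 0 0 0;0 0 0.7 0 0 0;0 0 0.6 0 0 0;0 0 0.5 0 0 0;0 0 0.3 0 0 0;0 0 0.12 0 0 0;0 0 0 0 0 0"

```text
time_s: 9.93
eef_pos: [0.4534, -0.3309, -0.0006]
eef_rot: [-0.001, 0.958, 0.286, -0.0]
wrist_force: [-0.5, -0.1, -0.3]
opening: 0.892
grasp_force: 0.0
```

```bash
python3 chk.py
```

```text
9.9333 [ 0.45335159 -0.33090199 -0.00064388] yaw 0.5811177230563327 z [-0.0015  0.0018 -1.    ] F(tool) [-0.46317991 -0.21536115  0.28511288] M [ 0.0430093  -0.01067626  0.01970065] op 0.892217861675664
fix xy err tool [ 0.29561765 -0.18570311]
```

Request:
carry_out:
  plan: "0 0 0 0 0 0;0 0 0 0 0 0;0 0 0 0 0 0;0 0 0 0 0 0;0 0 0 0 0 0;0 0 0 0 0 0;0 0 0 0 0 0;0 0 0 0 0 0"
  claw: 1

```text
time_s: 10.6
eef_pos: [0.4546, -0.3334, 0.0024]
eef_rot: [0.001, 0.958, 0.286, 0.001]
wrist_force: [-0.4, 0.9, 5.7]
opening: 0.473
grasp_force: 60.9
```

```bash
python3 chk.py
```

```text
10.6 [ 0.45459429 -0.33344082  0.00240803] yaw 0.5796758690208055 z [ 0.0024 -0.0023 -1.    ] F(tool) [ 0.1860554  -0.97112492 -5.65946302] M [ 0.16367604  0.09559687 -0.00536562] op 0.47254037422166745
fix xy err tool [ 0.29570048 -0.18893398]
```

Request:
carry_out:
  plan: "0 0 -0.4 0 0 0;0 0 -0.8 0 0 0;0 0 -0.9 0 0 0;0 0 -0.9 0 0 0;0.5 -0.42 0 0 0 0;0.7 -0.59 0 0 0 0;0.7 -0.59 0 0 0 0;0.7 -0.59 0 0 0 0"

```text
time_s: 11.27
eef_pos: [0.4929, -0.2013, 0.1217]
eef_rot: [0.001, 0.958, 0.285, 0.001]
wrist_force: [0.4, 1.1, -1.1]
opening: 0.469
grasp_force: 60.9
```

Request:
carry_out:
  plan: "0.7 -0.59 0 0 0 0;0.7 -0.59 0 0 0 0;0.7 -0.59 0 0 0 0;0.6 -0.5 0 0 0 0;0.27 -0.25 0 0 0 0;0 0 0 0 0 0;0 0 0 0 0 0;0 0 0 0 0 0"

```text
time_s: 11.93
eef_pos: [0.5367, -0.0533, 0.1209]
eef_rot: [0.0, 0.958, 0.286, 0.0]
wrist_force: [-0.4, -0.0, 0.1]
opening: 0.479
grasp_force: 60.9
```

```bash
python3 chk.py; python3 - <<'E'
from h import *
w=cam('wrist');p,R,o=tcp()
np.savez('w4.npz',**w,p=p,Rt=R)
im=w['pixels']
cr=np.hstack([cv2.resize(im[70:155,210:295],(400,400),interpolation=2),cv2.resize(im[190:290,203:303],(400,400),interpolation=2)])
cv2.imwrite('pics/crop4.png',cr[...,::-1])
E
```

```text
11.9333 [ 0.53669726 -0.05332275  0.1209135 ] yaw 0.5797348426035097 z [ 7.e-04 -6.e-04 -1.e+00] F(tool) [-0.30614995 -0.17462915 -0.09095306] M [-0.00387603  0.00216206  0.02946894] op 0.4786660381787416
fix xy err tool [0.07357443 0.00045597]
```

View pics/crop4.png

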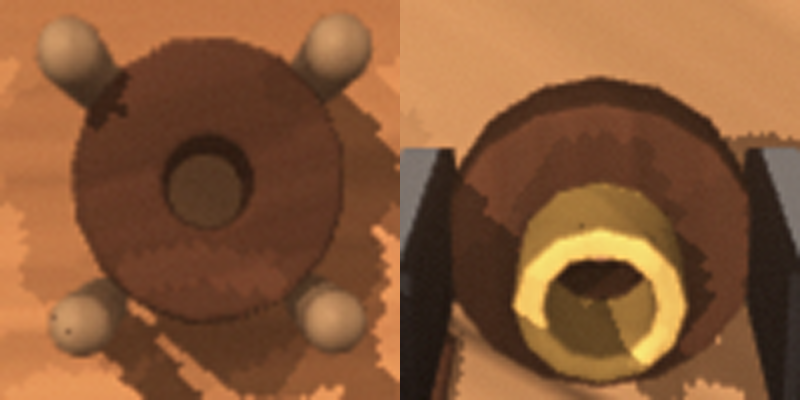

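The crop shows the spacer seated flat in the pocket, with its top face centred near (208,180) between dowel heads (71,50), (338,48), (83,322) and (333,320). The disc is held square with the tube up, and the tube mouth is centred near (601,306).

```bash
python3 - <<'E'
from h import *
w=dict(np.load('w4.npz'));p=w['p'];R=w['Rt']
s=85/400
T=np.array([R.T@(onz(w,210+u*s-.5,70+v*s-.5,.060)-p) for u,v in[(71,50),(338,48),(83,322),(333,320)]]);print(T.round(4),T.mean(0).round(4))
print('spacer',R.T@(onz(w,210+208*s-.5,70+180*s-.5,.052)-p))
f=lambda u,v,z:(R.T@(onz(w,203+u*.25-.5,190+v*.25-.5,z)-p)).round(4)
print('tube',f(201,306,.1445),f(201,230,.1445),f(201,382,.1445),'bore',f(199,311,.1445),'flange top edge',f(200,105,.1305), 'low',f(200,383,.1305))
E
```

```text
[[ 0.0935 -0.0216  0.0608]
 [ 0.0938  0.0181  0.0609]
 [ 0.0535 -0.0208  0.0608]
 [ 0.0539  0.0185  0.0609]] [ 0.0737 -0.0014  0.0608]
spacer [ 0.07507355 -0.00115065  0.06884613]
tube [-0.0019 -0.0018 -0.0237] [ 0.0086 -0.0018 -0.0237] [-0.0129 -0.0018 -0.0237] bore [-0.0026 -0.002  -0.0237] flange top edge [ 0.0194 -0.0019 -0.0097] low [-0.0229 -0.0019 -0.0097]
```

Request:
carry_out:
  plan: "0.5 0 0 0 0 0;0.8 0.01 0 0 0 0;0.45 0 0 0 0 0;0.14 0 0.3 0 0 0;0 0 0.5 0 0 0;0 0 0.3 0 0 0;0 0 0.2 0 0 0;0 0 0 0 0 0"

```text
time_s: 12.65
eef_pos: [0.5977, -0.0122, 0.0657]
eef_rot: [-0.001, 0.958, 0.285, -0.002]
wrist_force: [-0.7, -0.2, -1.2]
opening: 0.475
grasp_force: 60.9
```

Request:
carry_out:
  plan: "0 0 0 0 0 0;0 0 0 0 0 0;0 0 0 0 0 0;0 0 0 0 0 0;0 0 0 0 0 0;0 0 0 0 0 0;0 0 0 0 0 0;0 0 0 0 0 0"

```text
time_s: 13.32
eef_pos: [0.6001, -0.0115, 0.0686]
eef_rot: [0.0, 0.958, 0.286, 0.0]
wrist_force: [-0.0, -0.0, -1.7]
opening: 0.475
grasp_force: 60.9
```

```bash
python3 chk.py; python3 - <<'E'
from h import *
a=dict(np.load('w4.npz'));T=a['p']+a['Rt']@np.array([.0759,.0004,0]);p,R,o=tcp();print(R.T@(T-p))
E
```

```text
13.3167 [ 0.60013891 -0.01154263  0.06861316] yaw 0.5798992912490032 z [ 1.e-04 -0.e+00 -1.e+00] F(tool) [-0.05080744 -0.00857373  1.71948825] M [-0.00481445  0.00115273  0.04181635] op 0.47529206747884495
fix xy err tool [-0.0023887  0.0006557]
[-0.0003248   0.00092233 -0.05223403]
```

Shift y by +0.9 mm, then lower in stages.

Request:
carry_out:
  plan: "-0.008 0.023 0 0 0 0;0 0 0 0 0 0;0 0 0.1 0 0 0;0 0 0.1 0 0 0;0 0 0.08 0 0 0;0 0 0 0 0 0;0 0 0 0 0 0;0 0 0 0 0 0"

```text
time_s: 13.98
eef_pos: [0.6003, -0.0125, 0.0572]
eef_rot: [-0.0, 0.958, 0.286, -0.0]
wrist_force: [-0.9, 0.1, -1.0]
opening: 0.476
grasp_force: 60.9
```

```bash
python3 chk.py
```

```text
13.9833 [ 0.60030191 -0.01252593  0.05718837] yaw 0.5797909083395562 z [-2.e-04  0.e+00 -1.e+00] F(tool) [-0.70465059 -0.57823233  0.99193381] M [-0.01425257 -0.00026283  0.06784468] op 0.47614743222477296
fix xy err tool [-0.0019863  -0.00025595]
```

Request:
carry_out:
  plan: "0 0 0.05 0 0 0;0 0 0.025 0 0 0;0 0 0 0 0 0;0 0 0 0 0 0;0 0 0 0 0 0;0 0 0 0 0 0;0 0 0 0 0 0;0 0 0 0 0 0"

```text
time_s: 14.65
eef_pos: [0.6005, -0.0126, 0.0545]
eef_rot: [0.0, 0.958, 0.286, 0.0]
wrist_force: [-0.1, 0.4, 2.1]
opening: 0.476
grasp_force: 61.1
```

Request:
carry_out:
  plan: "0 0 0 0 0 0;0 0 0 0 0 0;0 0 0 0 0 0;0 0 0 0 0 0;0 0 0 0 0 0;0 0 0 0 0 0;0 0 0 0 0 0;0 0 0 0 0 0"
  claw: -0.5

```text
time_s: 15.32
eef_pos: [0.6003, -0.0125, 0.0543]
eef_rot: [-0.0, 0.958, 0.286, -0.0]
wrist_force: [-0.0, -0.2, -0.4]
opening: 0.75
grasp_force: 0.0
```

Request:
carry_out:
  plan: "0 0 -0.1 0 0 0;0 0 -0.3 0 0 0;0 0 -0.6 0 0 0;0 0 -0.6 0 0 0;0 0 -0.3 0 0 0;-0.6 0 0 0 0 0;-0.8 0 0 0 0 0;-0.4 0 0 0 0 0"

```text
time_s: 15.98
eef_pos: [0.5383, -0.0527, 0.1308]
eef_rot: [0.0, 0.958, 0.286, -0.0]
wrist_force: [0.3, -0.1, -0.2]
opening: 0.75
grasp_force: 0.0
```

```bash
python3 - <<'E'
from h import *
w=cam('wrist');p,R,o=tcp();print(p,o['time_s'],o['opening'])
im=w['pixels'].astype(int)
u,v=proj(w,[.5985,-.0134,.078]).astype(int);print(u,v)
m=((im[...,0]>150)&(im[...,1]>110)&(im[...,0]-im[...,2]>70)&(cv2.circle(np.zeros(im.shape[:2],np.uint8),(u,v),24,1,-1)>0)).astype(np.uint8)
cs,_=cv2.findContours(m,0,1);k=cv2.convexHull(max(cs,key=cv2.contourArea));e=cv2.fitEllipse(k);X=onz(w,*e[0],.078);print('tube',e,X,R.T@(X-p))
np.savez('w5.npz',**w,p=p,Rt=R)
cv2.imwrite('pics/w5.png',cv2.resize(w['pixels'][max(v-60,0):v+60,u-60:u+60],None,fx=4,fy=4,interpolation=2)[...,::-1])
t=cam('top');print(proj(t,[.5985,-.0134,.078]))
# rest: refine the gauge in scene+top
s=cam('scene');np.savez('s5.npz',**s);np.savez('t5.npz',**t)
E
```

```text
[ 0.53673716 -0.05354973  0.13038726] 16.0333 0.7477646234823934
255 111
tube ((252.9619140625, 112.91242218017578), (30.123050689697266, 33.111289978027344), 178.00828552246094) [ 0.59697187 -0.01263278  0.078     ] [ 0.07292942 -0.00123411  0.05221704]
[259.9017123  178.79759508]
```

View pics/w5.png

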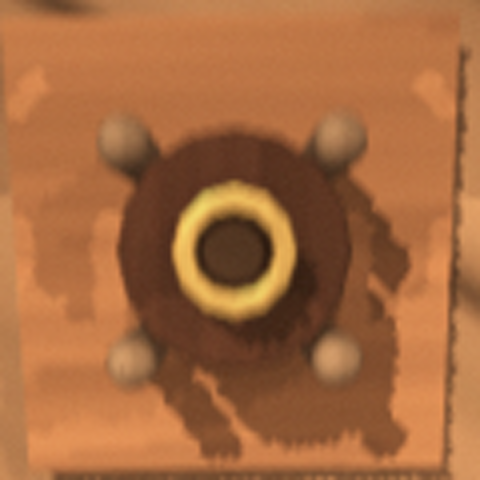

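The crop shows the disc seated squarely among the four dowels with the brass mouth in the middle at (234,249), so the stack is complete. Next is the gauge.

Request:
carry_out:
  plan: "0.3 -0.7 -0.2 0 0 0;0.33 -0.82 -0.2 0 0 0;0.33 -0.82 -0.2 0 0 0;0.33 -0.82 -0.2 0 0 0;0.33 -0.82 -0.2 0 0 0;0.33 -0.82 -0.2 0 0 0;0.33 -0.82 -0.2 0 0 0;0.33 -0.82 -0.2 0 0 0"

```text
time_s: 16.8
eef_pos: [0.4864, 0.2234, 0.1954]
eef_rot: [-0.0, 0.958, 0.286, 0.001]
wrist_force: [0.5, -0.9, 0.3]
opening: 0.754
grasp_force: 0.0
```

Request:
carry_out:
  plan: "0.33 -0.82 -0.2 0 0 0;0.33 -0.82 -0.2 0 0 0;0 -0.15 0 0 0 0.73;0 0 0 0 0 1;0 0 0 0 0 1;0 0 0 0 0 1;0 0 0 0 0 1;0 0 0 0 0 1"

```text
time_s: 17.47
eef_pos: [0.4696, 0.2963, 0.2107]
eef_rot: [-0.0, 1.0, 0.001, 0.0]
wrist_force: [-0.3, 0.1, -0.1]
opening: 0.752
grasp_force: 0.0
```

Request:
carry_out:
  plan: "0 0 0 0 0 1;0 0 0 0 0 0;0 0 0 0 0 0;0 0 0 0 0 0;0 0 0 0 0 0;0 0 0 0 0 0;0 0 0 0 0 0;0 0 0 0 0 0"
  claw: -0.7

```text
time_s: 18.13
eef_pos: [0.4692, 0.2951, 0.2103]
eef_rot: [-0.0, 0.999, -0.046, -0.0]
wrist_force: [-0.2, -0.3, 0.1]
opening: 0.852
grasp_force: 0.0
```

```bash
python3 chk.py; python3 - <<'E'
from h import *
w=cam('wrist','w6.png');p,R,o=tcp();print(o['q'])
np.savez('w6.npz',**w,p=p,Rt=R)
print(proj(w,[.465,.2935,.103]),proj(w,[.5496,.2868,.02]),proj(w,[.4256,.2958,.14]))
t=dict(np.load('t5.npz'));print('jar',onz(t,278,110,.085),'cork',onz(t,388,123,.035))
E
```

```text
18.1333 [0.46917633 0.29508451 0.21030125] yaw -0.09274331939005494 z [-0.  0. -1.] F(tool) [-0.21979588  0.28486675 -0.08698924] M [ 0.03180731  0.0123439  -0.01913727] op 0.8524784214513967
fix xy err tool [0.15733678 0.29518206]
[3.47226682e-01 1.54429603e-01 1.68120992e+00 4.44279755e-05
 1.30595575e+00 2.01087402e+00]
[256.37186247 192.90071247] [254.7543495  103.19269178] [258.29164942 248.33683801]
jar [ 0.75415088 -0.05899471  0.085     ] cork [ 0.7332647  -0.32696806  0.035     ]
```

View pics/w6.png

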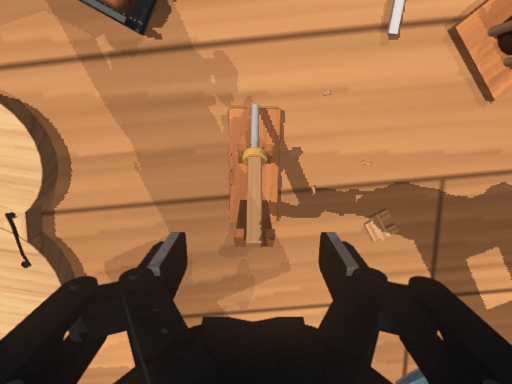

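The wrist view shows the gauge in its rest, straight up and down the image at x≈255: tip at (255,104), collar at (255,154) and handle end at (254,243). The gripper's yaw therefore matches the gauge.

```bash
python3 - <<'E'
from h import *
w=dict(np.load('w6.npz'));p=w['p'];R=w['Rt'];im=w['pixels'].astype(int)
m=np.zeros(im.shape[:2],np.uint8);b=im[143:166,238:272];d=(b[...,0]-b[...,2]>85)&(b[...,1]>115)
m[143:166,238:272]=d
n,l,s,c=cv2.connectedComponentsWithStats(m);k=1+np.argmax(s[1:,4]);print('collar',s[k],c[k])
print('collar tool',R.T@(onz(w,c[k][0],c[k][1],.0737)-p),'expected x from handle +', (118-76)*.7071e-3)
f=lambda u,v,z:(R.T@(onz(w,u,v,z)-p)).round(4)
print('tip',f(255,104,.021),'-> handle x',f(255,104,.021)[0]-.0834)
# handle side edges at rows
for v in(175,190,205,220,235):
    r=im[v,236:276]; print(v,[f"{a}-{a-bb}" for a,bb in zip(r[::1,0],r[::1,2])][8:30])
E
```

```text
collar [238 143  29  23 378] [252.02380952 155.53968254]
collar tool [ 0.02757984 -0.00228249  0.13659131] expected x from handle + 0.0296982
tip [0.0799 0.0011 0.1893] -> handle x -0.003500000000000003
175 ['179-114', '175-111', '174-111', '172-100', '188-97', '200-101', '198-98', '195-99', '198-100', '197-101', '198-101', '197-99', '196-98', '192-98', '195-97', '197-98', '174-89', '142-75', '203-126', '206-127', '202-126', '206-129']
190 ['178-112', '175-113', '176-111', '169-89', '185-93', '189-97', '192-98', '193-99', '198-100', '197-100', '201-101', '199-102', '197-100', '195-99', '195-99', '198-98', '180-93', '147-78', '200-124', '206-129', '210-130', '211-130']
205 ['88-54', '85-54', '103-61', '185-94', '188-96', '185-94', '183-93', '181-92', '183-93', '188-95', '188-96', '189-96', '186-94', '193-96', '196-98', '197-97', '187-95', '145-77', '100-59', '94-58', '95-60', '97-59']
220 ['87-56', '89-57', '113-65', '185-94', '189-95', '186-94', '181-92', '180-91', '185-94', '187-95', '190-96', '187-95', '185-94', '185-93', '182-94', '182-93', '128-68', '108-57', '94-56', '90-56', '87-54', '83-53']
235 ['91-56', '85-54', '144-79', '183-92', '184-95', '183-93', '178-91', '182-94', '185-95', '189-96', '191-97', '188-94', '184-95', '183-93', '183-93', '183-92', '130-70', '109-57', '86-49', '84-51', '81-50', '99-62']
```

Request:
carry_out:
  plan: "-0.05 0.02 0.3 0 0 0;0 0 0.7 0 0 0;0 0 0.7 0 0 0;0 0 0.6 0 0 0;0 0 0.4 0 0 0;0 0 0.25 0 0 0;0 0 0.12 0 0 0;0 0 0 0 0 0"

```text
time_s: 18.85
eef_pos: [0.4664, 0.2942, 0.0863]
eef_rot: [0.0, 0.999, -0.047, -0.001]
wrist_force: [0.4, 0.6, 0.2]
opening: 0.851
grasp_force: 0.0
```

```bash
python3 chk.py
```

```text
18.85 [0.46640115 0.2941779  0.08632922] yaw -0.09321287887149682 z [-1.8e-03 -7.0e-04 -1.0e+00] F(tool) [ 0.29117207 -0.66199075 -0.21382525] M [ 0.03270353 -0.02628477 -0.00569866] op 0.8511107775536347
fix xy err tool [0.16015385 0.29394729]
```

Request:
carry_out:
  plan: "0 0 0 0 0 0;0 0 0 0 0 0;0 0 0 0 0 0;0 0 0 0 0 0;0 0 0 0 0 0;0 0 0 0 0 0;0 0 0 0 0 0;0 0 0 0 0 0"
  claw: 1

```text
time_s: 19.52
eef_pos: [0.4676, 0.2945, 0.0884]
eef_rot: [-0.0, 0.999, -0.047, 0.001]
wrist_force: [-1.8, -1.2, 5.7]
opening: 0.15
grasp_force: 58.7
```

Request:
carry_out:
  plan: "0 0 0 0 0 0;0 0 0 0 0 0;0 0 0 0 0 0;0 0 0 0 0 0;0 0 0 0 0 0;0 0 0 0 0 0;0 0 0 0 0 0;0 0 0 0 0 0"

```text
time_s: 20.18
eef_pos: [0.4676, 0.2946, 0.0884]
eef_rot: [-0.0, 0.999, -0.047, 0.001]
wrist_force: [-2.8, -1.6, 5.7]
opening: 0.147
grasp_force: 58.7
```

```bash
python3 chk.py
```

```text
20.1833 [0.46759912 0.2945557  0.08839895] yaw -0.0932385182956326 z [ 1.1e-03  2.0e-04 -1.0e+00] F(tool) [-2.59953606  1.88950547 -5.72710223] M [-0.32154894 -0.25625451  0.08793636] op 0.1471850003161035
fix xy err tool [0.15900395 0.29443079]
```

Request:
carry_out:
  plan: "0 0 -0.2 0 0 0;0 0 -0.4 0 0 0;0 0 -0.6 0 0 0;0 0 -0.7 0 0 0;0 0 -0.7 0 0 0;0 0 -0.7 0 0 0;0 0 -0.5 0 0 0;0 0 0 0 0 0"

```text
time_s: 20.85
eef_pos: [0.4694, 0.2955, 0.245]
eef_rot: [-0.002, 0.999, -0.046, 0.004]
wrist_force: [0.4, -0.8, -0.6]
opening: 0.152
grasp_force: 58.4
```

Request:
carry_out:
  plan: "0 0 0 0 -0.9 0;0 0 0 0 -0.95 0;0 0 0 0 -1 0;0 0 0 0 -1 0;0 0 0 0 -1 0;0 0 0 0 -1 0;0 0 0 0 -1 0;0 0 0 0 -1 0"

```text
time_s: 21.52
eef_pos: [0.4672, 0.2943, 0.2386]
eef_rot: [-0.018, 0.922, -0.043, -0.384]
wrist_force: [0.4, 0.3, -1.2]
opening: 0.155
grasp_force: 58.4
```

Request:
carry_out:
  plan: "0 0 0 0 0 0;0 0 0 0 0 0;0 0 0 0 0 0;0 0 0 0 0 0;0 0 0 0 0 0;0 0 0 0 0 0;0 0 0 0 0 0;0 0 0 0 0 0"

```text
time_s: 22.18
eef_pos: [0.467, 0.2947, 0.2402]
eef_rot: [-0.018, 0.923, -0.043, -0.381]
wrist_force: [0.8, 0.2, -1.1]
opening: 0.154
grasp_force: 58.6
```

```bash
python3 chk.py; python3 - <<'E'
from h import *
p,R,o=tcp();print(R,o['q'])
for n in('top','scene','wrist'):
    w=cam(n,'g_%s.png'%n);np.savez('g_%s.npz'%n,**w,p=p,Rt=R)
    h=p-.0187*R[:,2];print(n,'handle',proj(w,h),'tip exp',proj(w,h-[0,0,.118]),'collar exp',proj(w,h-[0,0,.046]))
E
```

```text
22.1833 [0.46702838 0.2946541  0.24022064] yaw -0.09236751407078106 z [-0.7026  0.0657 -0.7085] F(tool) [ 1.29782644 -0.24453119  0.21209794] M [ 0.00431616  0.46800062 -0.04091833] op 0.1544024738763631
fix xy err tool [0.11288662 0.2945402 ]
[[ 7.05510472e-01 -9.26999044e-02 -7.02610633e-01]
 [-6.53522107e-02 -9.95693984e-01  6.57463265e-02]
 [-7.05679858e-01 -4.67563771e-04 -7.08530676e-01]] [0.2179218  0.61838282 1.19019182 0.24985104 2.07828861 1.91761042]
top handle [ 88.66866433 233.9888241 ] tip exp [113.76215838 235.02670295] collar exp [ 99.37609633 234.44111758]
scene handle [326.78929945  86.05585241] tip exp [321.95240841 124.17886579] collar exp [324.82077992 101.53734742]
wrist handle [255.4224538  255.88592443] tip exp [254.71125561  93.62102433] collar exp [255.08725267 178.87592297]
```

```bash
python3 - <<'E'
from h import *
w=dict(np.load('g_wrist.npz'));im=w['pixels'].astype(int);sat=im[...,0]-im[...,2]
for v in range(84,186,3): 
    r=im[v,236:276]; print(v,' '.join(f"{a//10:2d}{'g' if s<25 else ('y' if s>85 else '.')}" for a,s in zip(r[:,1],r[:,0]-r[:,2])))
E
```

```text
84  8.  7.  7.  7.  8.  8y  8y  8y  8y  8y  8y  8.  8.  8.  8y  8y  9y  9y  9y  9y  8y  8y  8.  8.  8.  8y  9y  8y  8y  8.  8.  8.  8.  8.  9y 17y 18y 18y 18y 18y
87  8.  7.  7.  7.  7.  8.  8y  8y  9y  8y  8y  8.  8.  8.  8.  8y  9y  9y  9y  8y  8y  8y  8.  8.  8.  8y  9y  8y  8y  8.  8.  8.  8.  8.  9y 16y 18y 18y 18y 18y
90  8.  7.  7.  7.  7.  8.  8y  8y  8y  8y  8y  8.  8.  8.  8.  9y  9y  9y  9y  9y  8y  8.  8.  8.  8.  9y  9y  9y  8y  8.  8.  8.  8.  8.  9y 15y 18y 17y 17y 17y
93  7.  7.  7.  7.  7.  8.  8y  8y  8y  8y  8.  8.  8.  8.  8.  8y  9y  9y  9y  9y  9y  8y  8.  8.  8.  8y  9y  9y  8y  8.  7.  7.  7.  7.  8. 12y 17y 17y 16y 16y
96  7.  7.  7.  7.  7.  8.  8y  8y  8y  8y  8.  8.  8.  8. 10. 12g 12g 13g 12g 11g 11g  9.  8.  8.  8.  8y  9y  9y  8.  7.  7.  7.  7.  7.  8. 11y 16y 16y 16y 16y
99  7.  7.  8.  7.  7.  8.  8y  8y  9y  8y  8y  9. 16g 17g 16g 15g 15g 14g 14g 13g 13g 12g 11g  9.  8.  8.  8.  8.  8.  7.  7.  7.  7.  7.  7. 10y 16y 16y 16y 16y
102  7.  7.  7.  7.  7.  8.  8y  8y  8y  8y  8. 11. 16g 16g 16g 15g 15g 14g 13g 13g 12g 12g 11g 11g  8.  7.  8.  8.  8.  7
[... 3769 characters left out ...]
 16y 16y 17y 19y 19y 19y 19y 19y 19y 19y 19y
174 13y 13y 14y 14y 14y 14y 14y 13y 13y 13y 13y 13y 12y 13y 12y 12y 12y 12y 11y 10y 10y 10y 10y 10y 10y 10y 10y 10y 10y  9. 10. 10. 10y 12y 14y 17y 17y 17y 17y 17y
177 14y 14y 14y 14y 14y 14y 14y 14y 13y 13y 13y 13y 12y 12y 12y 12y 11y 10y 10y 10y 10y 10y 10y 10y 10y 10y 10y 10y 10y 10y  9y  9.  9.  9y  9.  9. 10y 15y 17y 17y
180 14y 14y 14y 14y 14y 14y 14y 14y 14y 13y 13y 13y 13y 13y 13y 10y 10y 10y 10y 10y 10y 10y 10y  9y 10y 10y 10y 10y 10y 10y 10. 10y  9.  9.  9.  9.  9.  9. 12y 16y
183 15y 15y 16y 17y 18y 19y 19y 19y 19y 19y 19y 19y 19y 19y 19y 18y 19y 19y 18y 11y  9.  9.  9.  9.  9.  9.  9.  9. 10.  9. 10y 10y 10.  9.  9.  9.  9.  9.  9. 16y
```

```bash
cat > gz.py <<'E'
from h import *
from scipy.optimize import fsolve
def gauge(w,p,R,vc,vt,bias=-.0014):
    """slide s (m, along the handle) and axis angle in tool xz from collar-rim and tip rows"""
    C=-w['R'].T@w['t']; g=p-R[:,2]*ctrl.hold_point_z+R[:,1]*bias
    def pts(s,f):
        d=R@np.array([np.cos(f),0,np.sin(f)])      # towards tip
        return g+d*(.046+s), g+d*(.118+s), d
    def eq(a):
        c,t,d=pts(*a); n=C-c; n-=d*(n@d); n/=np.linalg.norm(n)
        sc=t-d*.0045; k=C-sc; k/=np.linalg.norm(k); e=d-k*(d@k); e/=np.linalg.norm(e)
        return [proj(w,c+n*.013)[1]-vc, proj(w,sc+e*.0045)[1]-vt]
    a=fsolve(eq,[0,.785]); return a,pts(*a)
E
python3 - <<'E'
from gz import *
w=dict(np.load('g_wrist.npz'));p=w['p'];R=w['Rt']
for vc,vt in[(169.5,95.3),(170.5,95.3),(169.5,96.3)]:
    a,(c,t,d)=gauge(w,p,R,vc,vt);print(a,c,t,d)
E
```

```text
[-0.00167753  0.80570473] [0.47949174 0.29491439 0.20915576] [0.47818368 0.29506998 0.13716782] [-0.01816762  0.00216093 -0.99983262]
[-0.00243891  0.79982841] [0.47976042 0.29488902 0.20991309] [0.47887358 0.29500539 0.13791865] [-0.0123173   0.0016163  -0.99992283]
[-0.0015139   0.81484369] [0.47908407 0.29495242 0.20900145] [0.477121   0.29516898 0.13702854] [-0.02726483  0.00300779 -0.99962372]
```

Request:
carry_out:
  plan: "0.15 0.4 -0.15 0 0.12 0;0.26 0.74 -0.26 0 0 0;0.26 0.74 -0.26 0 0 0;0.26 0.74 -0.26 0 0 0;0.26 0.74 -0.26 0 0 0;0.26 0.74 -0.26 0 0 0;0.26 0.74 -0.26 0 0 0;0.26 0.74 -0.26 0 0 0"

```text
time_s: 23.0
eef_pos: [0.5577, 0.0603, 0.2407]
eef_rot: [-0.018, 0.925, -0.043, -0.377]
wrist_force: [0.9, 0.4, -1.0]
opening: 0.155
grasp_force: 58.6
```

Request:
carry_out:
  plan: "0.26 0.74 -0.26 0 0 0;0.26 0.74 -0.26 0 0 0;0.1 0.3 -0.1 0 0 0;0 0 0 0 0 0;0 0 0 0 0 0;0 0 0 0 0 0;0 0 0 0 0 0;0 0 0 0 0 0"

```text
time_s: 23.67
eef_pos: [0.5853, -0.0108, 0.2414]
eef_rot: [-0.017, 0.925, -0.042, -0.377]
wrist_force: [0.1, -0.4, -1.3]
opening: 0.15
grasp_force: 58.6
```

```bash
python3 chk.py; python3 - <<'E'
from h import *
p,R,o=tcp();print(R.round(4).tolist(),o['q'])
h=p-.0187*R[:,2]
w=cam('wrist','i1.png');np.savez('i1.npz',**w,p=p,Rt=R)
print('tip exp',proj(w,h-[0,0,.1165]),'mouth exp',proj(w,[.598,-.0137,.078]))
im=w['pixels'].astype(int)
u,v=proj(w,[.598,-.0137,.078]).astype(int)
for v in range(max(v-20,0),v+75,3):
    r=im[v,232:276]; print(v,' '.join(f"{a//10:2d}{'g' if s<25 else ('y' if s>85 else '.')}" for a,s in zip(r[:,1],r[:,0]-r[:,2])))
E
```

```text
23.6667 [ 0.58531152 -0.01080708  0.24140256] yaw -0.0909295968964285 z [-0.6954  0.0638 -0.7158] F(tool) [1.01160592 0.34127481 0.80217143] M [-0.04252493  0.42280088 -0.01479094] op 0.1504083378643521
fix xy err tool [0.00956936 0.00138093]
[[0.7128, -0.0911, -0.6954], [-0.065, -0.9958, 0.0638], [-0.6983, -0.0003, -0.7158]] [-0.18495477  0.76287631  0.95604152 -0.08023095  2.19204249  1.45663679]
tip exp [254.85393912  96.0685847 ] mouth exp [256.67340306  46.0225425 ]
26  5.  7.  7.  7.  7.  6.  6.  6.  6.  6.  5.  6.  6.  6.  6.  5.  6.  7.  9y 10y 11y 13y 13y 13y 12y 11y 10y  9y  8.  6.  6.  6.  6.  6.  6.  6.  6.  7.  7.  7.  7.  7.  7.  7.
29  6.  7.  7.  7.  7.  7.  6.  6.  6.  6.  6.  6.  6.  6.  9y 13y 14y 14y 13y 13y 13y 13y 12y 12y 12y 12y 11y 11y 10y 10y 10y 10y  8.  6.  4.  4.  4.  4.  4.  4.  4.  6.  7.  7.
32  7.  7.  6.  7.  6.  7.  6.  5.  5.  6.  5.  6. 11y 14y 15y 15y 14y 14y 14y 13y 13y 12y 12y 12y 12y 11y 11y 11y 10y 10y 10y 10y 10y 10y  8.  4.  4.  4.  4.  4.  4.  4.  4.  7.
35  7.  6.  7.  7.  7.  7.  6.  6.  6.  5.  6. 11y 14y 15y 15y 15y 15y 15y 16y 19y 22y 
[... 4410 characters left out ...]
 15y 14y 14y 15y 14y 15y 14y 14y 15y 16y 16y 15. 15. 15g 15g 15g 14g 13g 13g 12g 12g 11g 10g 11. 15y 16y 16y 16y 16y 16y 16y 16y 16y 15y 16y 16y 16y 16y 16y 16y
113 15y 15y 15y 15y 15y 15y 15y 15y 15y 15y 15y 15y 15y 15y 16y 15. 15g 15g 15g 14g 14g 13g 13g 12g 12g 11g 11g 11. 16y 16y 16y 16y 16y 16y 16y 16y 16y 16y 16y 16y 16y 16y 16y 17y
116 15y 15y 15y 15y 15y 15y 15y 15y 15y 15y 15y 15y 15y 16y 17y 15. 15g 15g 15g 15g 14g 13g 13g 12g 12g 11g 10g 11. 16y 17y 17y 17y 17y 17y 16y 17y 17y 17y 17y 17y 17y 17y 17y 17y
119 15y 15y 15y 15y 15y 15y 14y 14y 14y 14y 14y 14y 15y 14y 14y 14. 15. 15g 15g 15g 14g 13g 13g 12g 12g 11g 10g 10g 11. 11y 11y 11y 11y 11y 11y 11y 11y 10y 10y 10y 10. 10. 10.  9.
```

The tube mouth's bright ring is centred at (255.1,45.9). After the known 1.4 mm sideways camera bias, that matches the expected point (256.7,46.0). The rod tip is at (253.8,94.7).

```bash
python3 - <<'E'
from gz import *
w=dict(np.load('i1.npz'));p=w['p'];R=w['Rt'];im=w['pixels'].astype(int)
col=im[88:200,249:258].mean(1).astype(int);
print([ (v+88,int(c[1]),int(c[0]-c[2])) for v,c in enumerate(col) if 68<v<92])
for vc in(169.5,170.3):
    a,(c,t,d)=gauge(w,p,R,vc,94.6);print(a,c,t,d)
m=onz(w,255.1,45.9,.078);print('mouth apparent',m)
for q in(c,t):print('mouth - point, tool-yaw frame', R.T@(m-q), 'world',m-q)
print('rod lateral', [(R.T@(onz(w,253.7,v,z)-p))[1] for v,z in((98,.14),(116,.16))],'mouth lat',(R.T@(m-p))[1])
E
```

```text
[(157, 108, 22), (158, 104, 22), (159, 104, 22), (160, 103, 22), (161, 103, 22), (162, 103, 22), (163, 104, 21), (164, 103, 22), (165, 104, 22), (166, 103, 22), (167, 103, 22), (168, 103, 20), (169, 102, 30), (170, 103, 80), (171, 108, 94), (172, 109, 95), (173, 108, 92), (174, 106, 91), (175, 103, 89), (176, 104, 90), (177, 102, 87), (178, 100, 88), (179, 98, 86)]
[-0.00223044  0.79866297] [ 0.59840331 -0.01058995  0.2110182 ] [ 0.59833735 -0.01056339  0.13901824] [-9.16161329e-04  3.68914923e-04 -9.99999512e-01]
[-0.00283354  0.793957  ] [ 0.59860616 -0.01060868  0.21162158] [ 0.59887762 -0.01061298  0.13962209] [ 3.77023487e-03 -5.97065106e-05 -9.99992891e-01]
mouth apparent [ 0.59822509 -0.01240226  0.078     ]
mouth - point, tool-yaw frame [0.09315859 0.00185878 0.09579202] world [-0.00038107 -0.00179359 -0.13362158]
mouth - point, tool-yaw frame [0.0426845  0.00185878 0.04444646] world [-0.00065252 -0.00178929 -0.06162209]
rod lateral [np.float64(-0.0008021240963681835), np.float64(-0.0008409883071012759)] mouth lat 0.00045878024535968694
```

Request:
carry_out:
  plan: "-0.01 0.035 0 0 0 0;0.19 0 0.195 0 0 0;0.25 0 0.256 0 0 0;0.25 0 0.256 0 0 0;0.15 0 0.154 0 0 0;0.1 0 0.103 0 0 0;0 0 0 0 0 0;0 0 0 0 0 0"

```text
time_s: 24.38
eef_pos: [0.5849, -0.0137, 0.1871]
eef_rot: [-0.018, 0.925, -0.043, -0.377]
wrist_force: [0.3, 0.3, -0.5]
opening: 0.153
grasp_force: 58.6
```

```bash
cat > vv.py <<'E'
from gz import *
w=cam('wrist');p,R,o=tcp();im=w['pixels'].astype(int)
print(o['time_s'],p,'F',o['wrist_force'],'zdir',R[:,2].round(4),'down in tool',(-R[2]).round(4))
a=np.array([-.0025,.796]); d=R@np.array([np.cos(a[1]),0,np.sin(a[1])]); h=p-R[:,2]*ctrl.hold_point_z
c=h+d*(.046+a[0]);t=h+d*(.118+a[0]);print('collar',c,'tip',t,'tilt',d)
M=np.array([.598,-.0137,.078]);print('need tool y',(R.T@(M-(c+t)/2))[1],'world x tip',M[0]-t[0],'collar dz',c[2]-.078)
E
python3 vv.py; python3 - <<'E'
from h import *
w=cam('wrist');im=w['pixels'].astype(int);np.savez('i2.npz',**w)
M=np.array([.598,-.0137,.078]);u,v=proj(w,M);print(u,v)
for v in range(int(v)-16,int(v)+30,2):
    r=im[v,232:280]; print(v,' '.join(f"{a//10:2d}{'g' if s<25 else ('y' if s>85 else '.')}" for a,s in zip(r[:,1],r[:,0]-r[:,2])))
E
```

```text
24.4333 [ 0.58529106 -0.01371323  0.18780335] F [ 0.00243699  0.38100689 -0.55012739] zdir [-0.6952  0.065  -0.7159] down in tool [0.6982 0.     0.7159]
collar [ 0.59837249 -0.01493658  0.15769029] tip [ 0.59850711 -0.01494863  0.08569042] tilt [ 1.86962065e-03 -1.67323538e-04 -9.99998238e-01]
need tool y -0.0011959151525737937 world x tip -0.0005071070145812318 collar dz 0.07969029404330945
253.1478008714709 90.19068933079241
74  5.  5.  5.  5.  6.  6.  8. 13y 14y 15y 15y 14y 14y 13y 13y 13y 12y 12y 13y 12y 12y 11y 11y 11y 11y 11y 10y 10y 10y 10y 10y  9y  7.  5.  5.  4.  4.  4.  4.  4.  4.  5.  6.  7.  7.  7.  7.  6.
76  6.  5.  5.  5.  5.  6. 11y 14y 14y 15y 15y 15y 15y 14y 14y 13y 12y 12y 12y 12y 12y 11y 11y 11y 11y 10y 10y 10y 10y 10y 10y 10y  9y  8.  5.  4.  4.  4.  4.  4.  4.  5.  7.  6.  7.  7.  7.  6.
78  6.  6.  5.  5.  5.  7. 14y 15y 15y 15y 15y 14y 14y 14y 14y 13y 14y 14y 14y 13y 12y 11y 11y 11y 10y 10y 10y 10y 10y 10y 10y 10y  9y  9.  6.  4.  5.  4.  4.  4.  4.  5.  7.  7.  7.  7.  7.  6.
80  6.  6.  6.  6.  5.  6. 13y 15y 15y 14y 14y 15y 16y 17y 20y 23y 23y 24y 23y 23y 2
[... 3125 characters left out ...]
 13g 13g 13g 12g 12g 11g 10g 11. 16y 16y 16y 16y 16y 16y 16y 16y 16y 16y 17y 16y 16y 16y 16y 16y 17y 16y 16y 16y
114 15y 15y 16y 16y 17y 17y 16y 16y 15y 16y 16y 16y 16y 16y 16y 15. 15g 15g 15g 14g 14g 13g 13g 12g 11g 11g 10g 11. 16y 16y 17y 16y 16y 17y 17y 16y 16y 16y 16y 16y 17y 16y 16y 16y 16y 16y 17y 17y
116 15y 15y 15y 15y 16y 16y 17y 17y 15y 15y 15y 15y 15y 15y 15y 14. 15g 15g 15g 14g 14g 13g 13g 12g 12g 11g 11g 11. 16y 17y 17y 16y 16y 16y 17y 16y 16y 16y 17y 16y 16y 16y 16y 17y 17y 16y 16y 17y
118 15y 15y 15y 16y 16y 15y 15y 15y 15y 15y 15y 15y 15y 15y 15y 15. 15g 15g 15g 14g 14g 13g 13g 12g 11g 11g 10g 10. 14y 16y 17y 16y 17y 17y 16y 16y 16y 16y 16y 17y 16y 16y 17y 17y 16y 16y 16y 16y
```

Request:
carry_out:
  plan: "-0.007 -0.033 0.007 0 0 0;0 0 0 0 0 0;0.1 0 0.103 0 0 0;0.15 0 0.154 0 0 0;0.1 0 0.103 0 0 0;0.05 0 0.05 0 0 0;0 0 0 0 0 0;0 0 0 0 0 0"

```text
time_s: 25.15
eef_pos: [0.5846, -0.0122, 0.1642]
eef_rot: [-0.018, 0.925, -0.043, -0.377]
wrist_force: [0.4, 0.1, -0.7]
opening: 0.147
grasp_force: 58.6
```

```bash
python3 vv.py
```

```text
25.2 [ 0.58478154 -0.01226074  0.16460805] F [ 0.23251809  0.15415691 -1.42754336] zdir [-0.6957  0.0651 -0.7154] down in tool [6.987e-01 1.000e-04 7.154e-01]
collar [ 0.59784398 -0.01347905  0.13448654] tip [ 0.59793295 -0.01348125  0.06248659] tilt [ 1.23568199e-03 -3.05518165e-05 -9.99999236e-01]
need tool y 0.00021024945387242654 world x tip 6.705396957673582e-05 collar dz 0.05648653990449225
```

Request:
carry_out:
  plan: "0.1 0 0.102 0 0 0;0.17 0 0.174 0 0 0;0.2 0 0.205 0 0 0;0.2 0 0.205 0 0 0;0.13 0 0.133 0 0 0;0.07 0 0.072 0 0 0;0 0 0 0 0 0;0 0 0 0 0 0"

```text
time_s: 25.87
eef_pos: [0.5845, -0.0122, 0.1145]
eef_rot: [-0.018, 0.925, -0.043, -0.377]
wrist_force: [-0.5, 0.4, -0.6]
opening: 0.156
grasp_force: 58.8
```

```bash
python3 vv.py
```

```text
25.9167 [ 0.58468813 -0.01226908  0.11494471] F [ 0.55296808  1.03819803 -1.30030069] zdir [-0.6959  0.065  -0.7152] down in tool [ 0.6989 -0.      0.7152]
collar [ 0.5977401  -0.0134889   0.08481872] tip [ 0.59780399 -0.0134955   0.01281875] tilt [ 8.87361777e-04 -9.16710706e-05 -9.99999602e-01]
need tool y 0.00018594672676314883 world x tip 0.0001960079247537161 collar dz 0.006818724901799758
```

Request:
carry_out:
  plan: "0.03 0 0.031 0 0 0;0.03 0 0.031 0 0 0;0.02 0 0.02 0 0 0;0.01 0 0.01 0 0 0;0.01 0 0.01 0 0 0;0 0 0 0 0 0;0 0 0 0 0 0;0 0 0 0 0 0"

```text
time_s: 26.58
eef_pos: [0.5852, -0.0123, 0.1122]
eef_rot: [-0.017, 0.925, -0.043, -0.377]
wrist_force: [-0.8, 0.6, 9.8]
opening: 0.154
grasp_force: 59.8
```

```bash
python3 vv.py
```

```text
26.6333 [ 0.58517399 -0.01236214  0.11220272] F [ 0.01447465  1.01586644 10.0243947 ] zdir [-0.6953  0.0648 -0.7158] down in tool [ 6.984e-01 -3.000e-04  7.158e-01]
collar [ 0.59824919 -0.01359502  0.08208735] tip [ 0.59836896 -0.01362913  0.01008745] tilt [ 1.66340314e-03 -4.73750619e-04 -9.99998504e-01]
need tool y 0.00012643960761089563 world x tip -0.0003689579736901871 collar dz 0.004087346024610236
```

```bash
python3 - <<'E'
from h import *
w=cam('wrist');im=w['pixels'].astype(int)
print('mouth',proj(w,[.598,-.0137,.078]),'collar underside front rim if seated',proj(w,[.611,-.0145,.078]))
for v in range(110,200,2):
    r=im[v,228:282:2]; print(v,' '.join(f"{a//10:2d}{'g' if s<25 else ('y' if s>85 else '.')}" for a,s in zip(r[:,1],r[:,0]-r[:,2])))
E
```

```text
mouth [255.47868054 176.58793318] collar underside front rim if seated [254.95248761 163.90958708]
110  5.  4.  5.  5.  6.  5.  4.  4.  4.  4.  3.  9. 10.  9.  9.  9.  8.  9.  9.  8.  4.  4.  4.  3.  3.  3.  3.
112  5.  5.  6.  5.  4.  4.  4.  4.  4.  4.  4.  9. 11.  9.  9.  8.  8.  9.  9.  9.  5.  3.  3.  3.  3.  3.  3.
114  5.  5.  5.  4.  4.  4.  4.  4.  4.  4.  3.  9. 11.  9.  9.  7.  8.  9.  9.  9.  5.  3.  3.  3.  3.  3.  3.
116  5.  4.  4.  4.  4.  4.  4.  4.  4.  4.  4.  9. 11.  9.  9.  9.  8.  9.  9.  9.  5.  3.  4.  3.  3.  3.  4.
118  4.  4.  4.  4.  4.  4.  4.  4.  4.  4.  4.  9. 11. 10. 11.  8.  8.  9. 10.  9.  6.  3.  3.  4.  4.  3.  4.
120  5.  5.  5.  4.  4.  4.  4.  4.  4.  4.  4. 11. 12y 12. 12y  7.  8. 10. 10. 10.  5.  3.  3.  4.  3.  3.  3.
122  4.  5.  4.  5.  5.  4.  5.  5.  6.  6.  5. 13y 14y 14y  9.  8.  8. 10. 11. 10.  6.  3.  4.  4.  4.  3.  3.
124  5.  4.  5.  5.  6.  6.  6.  5.  4.  4.  3. 11. 15y 15y  9.  8. 10. 11. 11. 11.  7.  4.  4.  4.  3.  3.  3.
126  5.  5.  6.  6.  6.  4.  4.  4.  4.  4.  4.  7. 16y 16y  6.  8. 10. 11. 11. 10.  4.  3.  4.  4.  4.  
[... 3338 characters left out ...]
 12y 12y 10y  9y 16y 16y 16y
188 17y 17y 15y 20y 19y 19y 19y 12y 10. 10. 10.  9.  8.  8.  9.  8.  8.  9.  8. 12y 12y 12y 12y  9. 16y 17y 17y
190 17y 17y 18y 19y 18y 18y 18y 12. 10. 10. 10.  8.  9.  9.  9.  8.  8.  9.  8. 12y 12y 12y 12y 12y 17y 17y 17y
192 17y 17y 18y 18y 19y 19y 19y 11. 10. 10.  8.  9.  9.  8.  8.  8.  8.  9.  8. 12y 12y 12y 12y 15y 17y 17y 18y
194 18y 18y 18y 22y 19y 19y 19y 12. 10. 10.  8.  8.  9.  9.  8.  9.  9.  9.  8. 12y 12y 12y 12y 13y 12y 12y 12y
196 13y 13y 13y 17y 21y 21y 17y 11. 10.  8.  8.  8.  9.  9.  8.  9.  9.  9.  8. 12y 12y 12y 13y 13y 13y 13y 13y
198 12y 12y 13y 13y 14y 21y 20y 12.  9.  8.  8.  8.  9.  8.  8.  9.  8.  9.  8. 11y 13y 15y 16y 16y 16y 16y 16y
```

```bash
python3 - <<'E'
from h import *
w=cam('wrist')
C=-w['R'].T@w['t'];print(C)
for n,X in dict(tube_foot=[.609,-.0137,.064],tube_rim=[.609,-.0137,.078],collar_rim=[.611,-.0137,.078],collar4=[.611,-.0137,.082],collar_toprim=[.611,-.0137,.086],disc_edge=[.620,-.0137,.064],disc_bot=[.620,-.0137,.052]).items(): print(n,proj(w,X).round(1))
E
```

```text
[ 0.73423783 -0.02471231  0.1656691 ]
tube_foot [253.8 146.4]
tube_rim [253.8 166. ]
collar_rim [253.5 164. ]
collar4 [253.5 170. ]
collar_toprim [253.5 176.1]
disc_edge [252.  133.8]
disc_bot [252.  117.8]
```

The common offset of about 4 px in this view puts the collar rim within 1 mm of the tube's mouth, and the wrist reads 10 N, so the gauge is seated. Now I'll draw it straight out.

Request:
carry_out:
  plan: "-0.05 0 -0.051 0 0 0;-0.1 0 -0.1025 0 0 0;-0.2 0 -0.205 0 0 0;-0.25 0 -0.256 0 0 0;-0.25 0 -0.256 0 0 0;-0.25 0 -0.256 0 0 0;-0.2 0 -0.205 0 0 0;-0.1 0 -0.1025 0 0 0"

```text
time_s: 27.4
eef_pos: [0.5858, -0.0125, 0.1924]
eef_rot: [-0.017, 0.926, -0.043, -0.375]
wrist_force: [-0.2, -1.0, -0.5]
opening: 0.156
grasp_force: 58.7
```

```bash
python3 vv.py
```

```text
27.45 [ 0.58592171 -0.01246647  0.19259644] F [ 0.68654596 -0.64307042 -0.67800894] zdir [-0.6923  0.0643 -0.7188] down in tool [ 6.952e-01 -5.000e-04  7.188e-01]
collar [ 0.59912686 -0.01371435  0.16253844] tip [ 0.59955724 -0.01378815  0.09053976] tilt [ 0.00597745 -0.00102498 -0.99998161]
need tool y 5.128129871695565e-05 world x tip -0.0015572367391573083 collar dz 0.08453843610317786
```

Request:
carry_out:
  plan: "-0.2 0 -0.205 0 0 0;-0.25 0 -0.256 0 0 0;-0.25 0 -0.256 0 0 0;-0.25 0 -0.256 0 0 0;-0.25 0 -0.256 0 0 0;-0.2 0 -0.205 0 0 0;-0.1 0 -0.1025 0 0 0;0 0 0 0 0 0"

```text
time_s: 28.12
eef_pos: [0.5854, -0.0124, 0.2773]
eef_rot: [-0.017, 0.926, -0.043, -0.375]
wrist_force: [-0.5, -0.1, -0.8]
opening: 0.154
grasp_force: 58.7
```

Request:
carry_out:
  plan: "0 0 0 0 0.4 0;0 0 0 0 0.8 0;0 0 0 0 1 0;0 0 0 0 1 0;0 0 0 0 1 0;0 0 0 0 1 0;0 0 0 0 1 0;0 0 0 0 1 0"

```text
time_s: 28.78
eef_pos: [0.5846, -0.0123, 0.2751]
eef_rot: [-0.001, 0.999, -0.047, -0.024]
wrist_force: [0.1, 0.3, -1.2]
opening: 0.152
grasp_force: 58.6
```

Request:
carry_out:
  plan: "0 0 0 0 1 0;0 0 0 0 1 0;0 0 0 0 1 0;0 0 0 0 1 0;0 0 0 0 1 0;0 0 0 0 1 0;0 0 0 0 1 0;0 0 0 0 0.8 0"

```text
time_s: 29.45
eef_pos: [0.5833, -0.0119, 0.2739]
eef_rot: [0.017, 0.933, -0.044, 0.356]
wrist_force: [0.1, 1.2, -1.5]
opening: 0.155
grasp_force: 58.6
```

```bash
python3 vv.py
```

```text
29.5 [ 0.58092866 -0.01097489  0.27027849] F [-0.49350292  1.43118714 -4.01820537] zdir [ 0.6618 -0.0608 -0.7473] down in tool [-0.6645  0.001   0.7473]
collar [ 0.61176398 -0.01385126  0.2812478 ] tip [ 0.68328431 -0.02049328  0.2762752 ] tilt [ 0.99333785 -0.09225021 -0.06906381]
need tool y 0.0013194241436979169 world x tip -0.08528430985294444 collar dz 0.2032477994811805
```

Request:
carry_out:
  plan: "0 0 0 0 0 0;0 0 0 0 0.3 0;0 0 0 0 0 0;0 0 0 0 0 0;0 0 0 0 0 0;0 0 0 0 0 0;0 0 0 0 0 0;0 0 0 0 0 0"

```text
time_s: 30.17
eef_pos: [0.5851, -0.0123, 0.2753]
eef_rot: [0.017, 0.928, -0.043, 0.369]
wrist_force: [-0.3, 1.1, -0.2]
opening: 0.152
grasp_force: 58.6
```

```bash
python3 vv.py; python3 - <<'E'
from h import *
# gauge level seen by the scene camera, stack seen by the top camera
s=cam('scene');t=cam('top');im=s['pixels'].astype(int);p,R,o=tcp()
h=p-R[:,2]*.0187;e=np.array([np.cos(-.092),np.sin(-.092),0])
print('scene: collar/tip expected',proj(s,h+e*.046),proj(s,h+e*.118))
c=proj(s,h+e*.12).astype(int);u,v=c
for y in range(v-14,v+15,1):
    r=im[y,u-28:u+12]; print(y,u-28,''.join('g' if (abs(a[0]-a[2])<22 and a[1]>90) else ('y' if a[0]-a[2]>95 else '.') for a in r))
ti=t['pixels'].astype(int);M=proj(t,[.598,-.0137,.078]);u,v=M.astype(int)
m=np.zeros(ti.shape[:2],np.uint8);b=ti[v-9:v+10,u-9:u+10];m[v-9:v+10,u-9:u+10]=(b[...,0]-b[...,2]>75)&(b[...,1]>110)
n,l,st,ce=cv2.connectedComponentsWithStats(m);print('tube in top',M,st[1:],ce[1:])
E
```

```text
30.2167 [ 0.58496507 -0.01230225  0.27524957] F [ 0.02199039 -0.7531086  -0.38544293] zdir [ 0.6835 -0.0638 -0.7272] down in tool [-0.6864  0.      0.7272]
collar [ 0.61546212 -0.01515161  0.28713349] tip [ 0.68709433 -0.02184287  0.2842956 ] tilt [ 0.99489179 -0.09293424 -0.03941521]
need tool y 0.0001881569971075022 world x tip -0.08909432642134196 collar dz 0.20913349134614145
scene: collar/tip expected [269.36542048 128.85762091] [288.8506078  144.52301074]
130 261 y...yyyy.gg..y..yyyyyyyyyyyyyyyyyyyyyyyy
131 261 yyy.yyy.gggg..yyyyyyyyyyyyyyyyyyyyyyyyyy
132 261 yyy.yyy..gggg..yyyyyyyyyyyyyyyyyyyyyyyyy
133 261 yyy..y....gggg..yyyyyyyyyyyyyyyyyyyyyyyy
134 261 yyy........ggggg.yyyyyyyyyyyyyyyyyyyyyyy
135 261 ...yy.......ggggg.yyyyyyyyyyyyyyyyyyyyyy
136 261 yyyyyyyyyyyy.ggggg.yyyyyyyyyyyyyyyyyyyyy
137 261 yyyyyyyyyyyyy..gggg.yyyyyyyyyyyyyyyyyyyy
138 261 yyyyyyyyyyyyyy..gggg..yyyyyyyyyyyyyyyyyy
139 261 yyyyyyyyyyyyyyy..gggg.yyyyyyyyyyyyyyyyyy
140 261 yyyyyyyyyyyyyyyy..ggggg.yyyyyyyyyyyyyyyy
141 261 yyyyyyyyyyyyyyyyy..ggggg.yyyyyyyyyy.yy.y
142 261 yyyyyyyyyyyyyyyyyy..ggggg.yyyyyyyyyy.y
[... 172 characters left out ...]
yyyyyyyyy..gggg.yyyyyyyyyy
147 261 yyyyyyyyyyyyyyyyyyyyyyyy..ggg.yyyyyyyyyy
148 261 yyyyyyyyyyyyyyyyyyyyyyyyy....yyyyyyyy.yy
149 261 yyyyyyyyyyyyyyyyyyyyyyyyyy..yyyyyy.yyyyy
150 261 yyyyyyyyyyyyyyyyyyyyyyyyyyyyyyyyy.yyyyyy
151 261 yyyyyyyyyyyyyyyyyyyyyyyyyyyyyyyyy.......
152 261 yyyyyyyyyyyyyyyyyyyyyyyyyyyyyyyyy.......
153 261 yyyyyyyyyyyyyyyyyyyyyyyyyyyyyyyy........
154 261 yyyyyyyyyyyyyyyyyyyyyyyyyyyyyyyy.......y
155 261 yyyyyyyyyyyyyyyyyyyyyyyyyyy.............
156 261 yyyyyyyyyyyyyyyyyyyyyyyy................
157 261 yyyyyyyyyyyyyyyyyyyyy.............yyy...
158 261 yyyyyyyyyyyyyyyyyyy...........yyyyyyyy..
tube in top [260.04346061 179.01623297] [[256 170   6   9  32]] [[258.6875 172.5625]]
```

Request:
carry_out:
  plan: "0 -0.2 0 0 0.4 0;0 -0.4 0 0 0 0;0 -0.5 0 0 0 0;0 -0.5 0 0 0 0;0 -0.5 0 0 0 0;0 -0.4 0 0 0 0;0 -0.2 0 0 0 0;0 0 0 0 0 0"

```text
time_s: 30.98
eef_pos: [0.5948, 0.097, 0.2752]
eef_rot: [0.018, 0.921, -0.042, 0.388]
wrist_force: [-0.4, 0.1, -1.6]
opening: 0.153
grasp_force: 58.7
```

Request:
carry_out:
  plan: "0 0 0 0 0 0;0 0 0 0 0 0;0 0 0 0 0 0;0 0 0 0 0 0;0 0 0 0 0 0;0 0 0 0 0 0;0 0 0 0 0 0;0 0 0 0 0 0"

```text
time_s: 31.65
eef_pos: [0.5949, 0.095, 0.2753]
eef_rot: [0.018, 0.921, -0.043, 0.388]
wrist_force: [-0.5, 0.8, -0.4]
opening: 0.153
grasp_force: 58.7
```

```bash
python3 vv.py; python3 - <<'E'
from h import *
s=cam('scene');t=cam('top');p,R,o=tcp()
print('speed',np.abs(o['dq']).max(),o['grasp_force'])
ti=t['pixels'].astype(int);M=proj(t,[.598,-.0137,.078]);u,v=M.astype(int)
for n,c,w0 in(('top',t,9),('scene',s,12)):
    g=c['pixels'].astype(int);M=proj(c,[.598,-.0137,.078]);u,v=M.astype(int)
    m=np.zeros(g.shape[:2],np.uint8);b=g[v-w0:v+w0+1,u-w0:u+w0+1];m[v-w0:v+w0+1,u-w0:u+w0+1]=(b[...,0]-b[...,2]>95)&(b[...,1]>130)
    k,l,st,ce=cv2.connectedComponentsWithStats(m);print(n,M,st[1:].tolist(),ce[1:].tolist())
h=p-R[:,2]*.0187;e=np.array([np.cos(-.092),np.sin(-.092),0])
a,b=proj(s,h+e*.046),proj(s,h+e*.118);print(a,b,'level slope',(b-a)[1]/(b-a)[0])
g=s['pixels'].astype(int);c=((a+b)/2).astype(int);m=np.zeros(g.shape[:2],np.uint8)
W=g[c[1]-14:c[1]+15,c[0]-14:c[0]+15];m[c[1]-14:c[1]+15,c[0]-14:c[0]+15]=(abs(W[...,0]-W[...,2])<22)&(W[...,1]>90)
k,l,st,ce=cv2.connectedComponentsWithStats(m);j=1+st[1:,4].argmax();ys,xs=np.nonzero(l==j)
f=cv2.fitLine(np.c_[xs,ys].astype(np.float32),2,0,.01,.01).ravel();print('seen slope',f[1]/f[0],st[j])
for q in(-.1,-.05,0,.05):
    d=e*np.cos(q)+[0,0,np.sin(q)];A,B=proj(s,h+d*.05),proj(s,h+d*.118);print(q,(B-A)[1]/(B-A)[0])
E
```

```text
31.7 [0.5949201  0.09511438 0.27530199] F [-0.02799605 -0.43308907 -0.96072835] zdir [ 0.7122 -0.0667 -0.6988] down in tool [-0.7153  0.      0.6988]
collar [0.62491224 0.09230556 0.28841682] tip [0.69659852 0.0855921  0.28849535] tilt [ 0.99564283 -0.09324249  0.00109076]
need tool y 0.1080537493426999 world x tip -0.09859852297341365 collar dz 0.21041682002734086
speed 0.002211700230892972 58.67021441459656
top [260.04346061 179.01623297] [[265, 170, 5, 2, 6], [256, 175, 9, 10, 38]] [[267.3333333333333, 170.16666666666666], [259.39473684210526, 179.02631578947367]]
scene [262.64987884 199.76919214] [[250, 187, 25, 25, 343], [267, 210, 3, 2, 4]] [[261.50145772594755, 194.24198250728864], [268.0, 210.5]]
[310.02911408 116.40410205] [330.84373823 130.5318218 ] level slope 0.6787400844710678
seen slope 0.6717371 [310 117  22  15  63]
-0.1 0.8445424205966192
-0.05 0.7608991649350496
0 0.678702314532059
0.05 0.5975122149865452
```

```bash
python3 -c "
from bench import ctrl
print(ctrl.hand_in())"
```

```text
the job is handed in; nothing more can be done
None
```

The job is handed in at about 32 s of the 72 allowed, with no verdict returned. Spacer and top disc are stacked in the pocket, and the gauge went down to its collar (10 N at the stop) and was drawn out. It is held still and level within about 0.01 rad, roughly 0.29 m above the bench, and the tube mouth was still where it should be in the last top view.

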